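# Lay the hand tamper down against its stop

## Robot

A 6-joint arm with a two-finger parallel gripper is mounted at the origin on a cart in front of the work surface, level with it; the furniture and walls round the work are solid. World frame = base frame: x ahead of the robot, y to its left, z up, the work surface at z = 0. Lengths are in m, angles in rad, forces in N, time in s.
With the tool pointing down it reaches from about 0.275 to 0.75 m from the base axis. Payload 10.2 kg.
Tool frame: the origin (TCP) lies at the very end of the fingers, on their centre line; the grasp point (between the pads) lies 19 mm behind it; z points along the fingers, y is the line along which they close (so a half turn about z gives the same grasp; the last joint's range is limited). The gripper opens to 88 mm and grips with 3 to 60 N. Pads are 18 mm wide; open, the fingers measure 123 mm over their backs; the gripper's body (75 mm by 187 mm) begins 45 mm behind the grasp point.
Start: joints at [-1.555, 0.313, 1.498, -0, 1.331, -0.223], TCP at [0.124, -0.51, 0.239] pointing down, gripper open.
Joint ranges: [-2.94, 2.94], [-0.97, 2.17], [0.19, 2.56], [-1.23, 4.37], [0.02, 3.11], [-2.88, 2.88]. Speed limits (rad/s): [2.39, 2.39, 3.01, 3.14, 3.14, 3.14].

## Interface

Orientations are given as [roll, pitch, yaw] about the fixed x, y, z axes, in that order (R = Rz(yaw) Ry(pitch) Rx(roll)).
In Python, from workcell import bot, vision gives the robot as it stands.
- The arm moves only by the tool apply_moves, never from a script. Its argument "deltas" is one flat list of numbers, 7 for each row, row after row: the shift along the tool's x, y, z each as a share of 30 cm, from -1 to 1, then the turn, a rotation vector about the tool's x, y, z each as a share of pi rad, from -1 to 1, then the opening, from -1 (shut) to 1 (fully open), so that 0 is half open. A call has 1 to 12 rows; each row is the pose to reach, as a shift and turn from the pose commanded when the call began, along the tool's axes at that moment, turning the shorter way round; what a row does not reach only later rows make up. A row lasts 1/12 s, in which the tool goes at most 41.7 mm and 7.16 degrees, less where a joint would pass 70% of its speed; a pose out of reach is approached as far as the arm can. A call with a number of a shift or a turn outside -1 to 1 is refused whole. A call with a gripper value outside its range is refused whole. The fingers move at their own pace and stop on an object; "force" is the grip in N (left out, the last holds). Time passes only in rows, so rows that repeat a pose let the fingers close. It gives the time, the measured TCP pose, the force, the opening and the grip force at its end, in the units of the state.
- bot.read_state(): the state, without advancing time (a new reading comes with each control period).
- vision.read_camera(name): name is "scene" or "top" or "wrist"; returns a dict with "img" (384x512x3 uint8, blue, green, red), "fov_y" (degrees; the focal length in pixels is half the picture's height over the tangent of half this angle, whatever the lens; pixels are square), "cx", "cy" (the principal point, pixels), "distortion" ([k1, k2, p1, p2, k3] as OpenCV has them; the pictures are not rectified), "extrinsics" (4x4, takes a point from world to camera coordinates). Camera axes: x right, y down, z forward; pixel columns grow to the right and rows downward; lengths in m; the calibration is good to about 2 mm. A picture is of the moment at which its call begins. There is no depth.
- bot.finish_job(): hands the job in; it is judged then, once.
The state is a dict: "t": time; "joint_pos": joint angles; "joint_velocities": joint speeds; "joint_torque": joint torques, N m; "ee_pos": TCP position; "tcp_rot": TCP orientation; "wrist_force": force on the tool from outside, world axes, zero at the start; "wrist_torque": the same for the moment, N m; "width": finger opening in m; "grasp_force": force on a finger pad.
Only numpy, scipy, OpenCV 4.12 (cv2) and the standard library are available. Lean on these libraries where they do the work, as an engineer would, in place of code of your own. Each camera call takes 0.05 s, during which the arm holds its last target. There are 200 camera calls.

## Task

Tip the standing hand tamper over onto its side on the cork-topped board, away from the upright steel stop, letting it down gently under control all the way instead of letting it fall. Then push it along the board by the end of its handle until the bottom of its foot butts squarely against the stop. Use the fingers only to touch and push: do not grip the tamper, lift it or carry it, and leave the other things where they are.

Things in the scene. Friction and masses are not known exactly. Their poses are not given: they have to be found in the camera images.
- tamper: Hand tamper, 153 mm tall, 0.2-0.33 kg, mass centre 75 mm up: square metal foot 34 x 34 x 20 mm, 10 mm rod, round wooden handle 28 mm thick from 65 mm up to the top. Origin: centre of the foot's underside; z along the handle, x, y square to the foot's sides. At first its x is within 6 deg of the board's x: tip it to its +x, about the foot's lower edge; the foot may slide while it is let down. Pushing it along takes 2 to 10 N.
- handle_end (a point): Middle of the rounded top end of the tamper's handle, on its axis, 153 mm from the foot's underside.
- board: Fixed cork-topped board, 84 mm wide, top 22 mm above the desk, with an upright steel stop plate (80 mm wide, 40 mm above the cork) across one end. Origin: at desk level on the centre line, below the stop's face. x: along the board away from the stop, z up. The board ends at x = 138 mm: the lying handle overhangs it, so a finger fits under its end. The tamper starts with its origin at x = 22 to 30 mm.
- jar: Bystander: small white sample jar with a blue lid, 46 mm wide, 56 mm high, loose on the desk; origin at the centre of its underside.
- tin: Bystander: round lidded metal tin, 66 mm wide, 45 mm high, loose; origin at the centre of its underside.
- weight: Bystander: round slotted metal weight, 54 mm wide, 10 mm high, lying loose; origin at the centre of its underside.
- ring: Bystander: round pale metal cutter ring, 63 mm wide, 25 mm high, lying loose; origin at the centre of its underside.
- mug: Bystander: dark blue mug, 84 mm wide (123 mm with its handle), 96 mm high, standing behind the stop; origin at its underside.
- stone: Bystander: flat grey-brown square stone, 60 x 60 x 10 mm, lying loose; origin at the centre of its underside.
Things that resemble listed ones, but are neither listed nor needed, are in the scene too. Leave any purple look-alike of the tamper alone.

How it is judged:
By the outcome, as a careful person would: the job done as asked, in the order asked, and still so for the second after the job is handed in, with the robot touching nothing.
It also fails if it takes over 67 s, if anything falls off the work surface, if the arm or the gripper's body presses on something with over 40 N, if the wrist force passes 120 N, or if a joint passes its speed limit or range.

## Working session

There is one attempt and no reset: what is moved stays moved. The work goes in short steps, Python scripts to look and compute and a tool call to move; the robot and the scene stay as the last step left them, time stands still between calls to the robot, and variables do not carry over. Pictures are saved under pics/ and viewed, at most 10 in all, crops included, and the job is handed in when it is done.

Besides the shell and the picture viewer there is one more tool, called after ">>>" by a JSON object that holds its "op" and its "data", one argument or row to a line. apply_moves: Moves the arm, as the interface text tells. Its arguments: {"type":"object","properties":{"deltas":{"type":"array"},"force":{"type":"number"}},"required":["deltas"]}

```bash
mkdir -p pics; ls
python3 - <<'E'
from workcell import bot, vision
import cv2,numpy as np
for n in ["scene","top"]:
    c=vision.read_camera(n); cv2.imwrite(f"pics/{n}0.png",c["img"]); np.save(f"pics/{n}0.npy",c,allow_pickle=True)
    print(n,c["fov_y"],c["cx"],c["cy"],c["distortion"]);print(np.round(c["extrinsics"],4).tolist())
print(bot.read_state())
E
```

```text
pics
scene 44.11700622212289 263.85069753603733 189.47246390874167 [-0.03075929  0.          0.          0.          0.        ]
[[-0.7704, -0.6374, 0.0143, 0.5114], [-0.486, 0.5726, -0.6603, 0.32], [0.4127, -0.5156, -0.7509, 0.9697], [0.0, 0.0, 0.0, 1.0]]
top 47.03773146632335 255.65349294548727 192.76861519739555 [-0.07706539  0.          0.          0.          0.        ]
[[-0.1434, -0.9897, 0.0042, 0.1715], [-0.9599, 0.1381, -0.2442, 0.5876], [0.2411, -0.0391, -0.9697, 0.8969], [0.0, 0.0, 0.0, 1.0]]
{'t': 0.1, 'joint_pos': array([-1.55539560e+00,  3.13388861e-01,  1.49830465e+00, -3.96468970e-05,
        1.33099794e+00, -2.23416156e-01]), 'joint_velocities': array([ 0.0004078 , -0.00069757, -0.00213348,  0.00041457,  0.00093906,
       -0.00103777]), 'joint_torque': array([ 3.53115895e-03, -4.02803564e+01, -2.52644527e+01,  6.96007605e-02,
        3.42516694e-02, -6.39876862e-05]), 'ee_pos': array([ 0.12415769, -0.50989953,  0.2382422 ]), 'tcp_rot': array([-3.14051263e+00, -2.05908339e-04,  2.38826206e-01]), 'wrist_force': array([ 0.07741716, -0.67354428,  0.78194833]), 'wrist_torque': array([-0.01343252, -0.03797872,  0.01221608]), 'grasp_force': 0.0, 'width': 0.08794163971270488}
```

View pics/scene0.png

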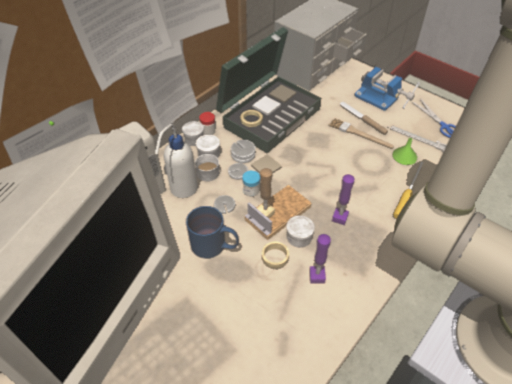

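View pics/top0.png

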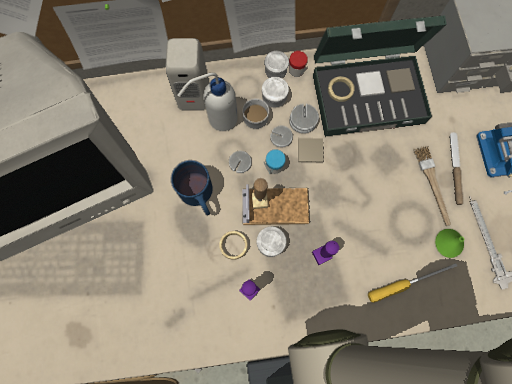

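The scene view shows the wooden tamper at (266,186) on the cork board, with its stop at (258,220). In the top view it is at (261,190) and the stop is at (247,205). Candidates in the top view are the wooden tamper (261,190) and the purple look-alikes (326,252) and (250,290). I choose the wooden one on the cork and will check it in a close crop.

```bash
python3 - <<'E'
import cv2,numpy as np
a=cv2.imread("pics/top0.png")[160:270,220:325]; b=cv2.imread("pics/scene0.png")[155:245,235:325]
a=cv2.resize(a,None,fx=4,fy=4,interpolation=3); b=cv2.resize(b,None,fx=4,fy=4,interpolation=3)
o=np.zeros((440,780,3),np.uint8); o[:440,:420]=a; o[:360,420:]=b
cv2.imwrite("pics/crop.png",o)
E
cat > h.py <<'E'
import cv2,numpy as np
def K(c):
    f=192/np.tan(np.radians(c["fov_y"]/2)); return np.array([[f,0,c["cx"]],[0,f,c["cy"]],[0,0,1.]])
def ray(c,uv):
    p=cv2.undistortPoints(np.array([[uv]],float),K(c),np.array(c["distortion"],float))[0,0]
    E=np.array(c["extrinsics"]);R=E[:3,:3];o=-R.T@E[:3,3];d=R.T@np.array([*p,1]);return o,d
def onz(c,uv,z):
    o,d=ray(c,uv);return o+d*(z-o[2])/d[2]
def tri(c1,u1,c2,u2):
    o1,d1=ray(c1,u1);o2,d2=ray(c2,u2)
    s=np.linalg.lstsq(np.c_[d1,-d2],o2-o1,rcond=None)[0]
    p,q=o1+d1*s[0],o2+d2*s[1];return (p+q)/2,np.linalg.norm(p-q)
def proj(c,P):
    E=np.array(c["extrinsics"]);return cv2.projectPoints(np.array([P],float),cv2.Rodrigues(E[:3,:3])[0],E[:3,3],K(c),np.array(c["distortion"],float))[0][0,0]
E
```

```text
(no output)
```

View pics/crop.png

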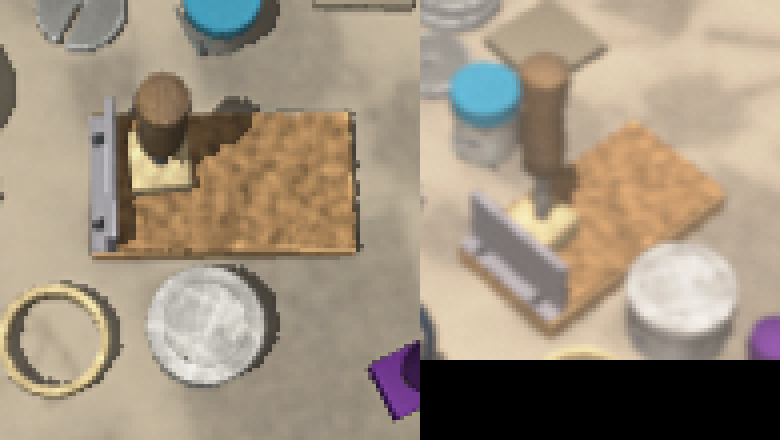

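The crop confirms it: a wooden handle on a brass foot, standing on the cork. In the crop's top view, the handle top is at (163,90), the foot's near corners are (133,194) and (192,187), and the board end is x≈355. I'll measure from these.

Run:
```python
from h import *
T=np.load("pics/top0.npy",allow_pickle=True).item();S=np.load("pics/scene0.npy",allow_pickle=True).item()
t=lambda u,v:(220+(u-1.5)/4,160+(v-1.5)/4); s=lambda u,v:(235+(u-421.5)/4,155+(v-1.5)/4)
np.set_printoptions(precision=4,suppress=True)
for n,p,z in [("board far end",(352,113),.022),("board near end",(356,250),.022),("board near stop",(120,249),.022),("stop top far",(115,97),.062),("stop top near",(117,238),.062),
 ("foot nl",(133,194),.042),("foot nr",(192,187),.042),("foot fl",(130,132),.042),("handle top",(163,89),.175)]: print(n,onz(T,t(*p),z))
for n,p,z in [("S board near end",(723,195),.022),("S far end",(635,122),.022),("S handle top",(544,66),.175),("S stop top far",(474,195),.062),("S stop top near",(567,268),.062)]: print(n,onz(S,s(*p),z))
print("handle tri",tri(T,t(163,89),S,s(544,66)))
# brass mask, wood
```

```text
board far end [ 0.613  -0.0376  0.022 ]
board near end [ 0.533 -0.026  0.022]
board near stop [0.5529 0.1071 0.022 ]
stop top far [0.6312 0.0985 0.062 ]
stop top near [0.5519 0.1086 0.062 ]
foot nl [0.5792 0.0958 0.042 ]
foot nr [0.5785 0.0624 0.042 ]
foot fl [0.6151 0.0924 0.042 ]
handle top [0.6011 0.0775 0.175 ]
S board near end [ 0.5313 -0.0218  0.022 ]
S far end [ 0.6107 -0.0347  0.022 ]
S handle top [0.5967 0.0788 0.175 ]
S stop top far [0.628  0.1035 0.062 ]
S stop top near [0.5512 0.1102 0.062 ]
handle tri (array([0.6005, 0.0766, 0.1715]), np.float64(0.0033255590132629446))
```

>>> {"op": "apply_moves", "data": {
  "deltas": [1,-0.76,-0.07,0,0,0.05,0.36,1,-0.76,-0.07,0,0,0.05,0.36,1,-0.76,-0.07,0,0,0.05,0.36,1,-0.76,-0.07,0,0,0.05,0.36,1,-0.76,-0.07,0,0,0.05,0.36,1,-0.76,-0.07,0,0,0.05,0.36,1,-0.76,-0.07,0,0,0.05,0.36,1,-0.76,-0.07,0,0,0.05,0.36,1,-0.76,-0.07,0,0,0.05,0.36,1,-0.76,-0.07,0,0,0.05,0.36,1,-0.76,-0.07,0,0,0.05,0.36,1,-0.76,-0.07,0,0,0.05,0.36]
}}

```text
t: 1.1
ee_pos: [0.3614, -0.2179, 0.2595]
tcp_rot: [-3.141, 0.001, 0.082]
wrist_force: [-0.6, 0.0, -0.3]
width: 0.06
grasp_force: 0.0
```

```bash
cat > p.py <<'E'
# plan: print delta row(s) from the current pose to world TCP targets
import numpy as np
from scipy.spatial.transform import Rotation as R
from workcell import bot
O=np.array([.592,.1062,0]); 
def state():
    s=bot.read_state(); return s,np.array(s["ee_pos"]),R.from_euler("xyz",s["tcp_rot"])
def row(p0,R0,p,Rt,w):
    d=R0.inv().apply(np.array(p)-p0)/.3; r=(R0.inv()*Rt).as_rotvec()/np.pi
    return [round(float(v),3) for v in [*d,*r,w/.044-1]]
E
python3 - <<'E'
from p import *
s,p0,R0=state(); print(s["t"],p0,s["tcp_rot"],s["joint_pos"])
print(row(p0,R0,[.599,.077,.26],R.from_euler("xyz",[np.pi,0,-.0785]),.06))
E
```

```text
1.1 [ 0.36143856 -0.21789281  0.25948326] [-3.14144360e+00  5.80049751e-04  8.21814871e-02] [-8.21470424e-01  6.57507463e-02  1.74378650e+00 -3.74019509e-04
  1.33253142e+00  6.67232820e-01]
[0.87, -0.915, -0.002, -0.0, 0.0, 0.051, 0.364]
```

>>> {"op": "apply_moves", "data": {
  "deltas": [0.87,-0.915,0,0,0,0.051,0.36,0.87,-0.915,0,0,0,0.051,0.36,0.87,-0.915,0,0,0,0.051,0.36,0.87,-0.915,0,0,0,0.051,0.36,0.87,-0.915,0,0,0,0.051,0.36,0.87,-0.915,0,0,0,0.051,0.36,0.87,-0.915,0,0,0,0.051,0.36,0.87,-0.915,0,0,0,0.051,0.36,0.87,-0.915,0,0,0,0.051,0.36,0.87,-0.915,0,0,0,0.051,0.36,0.87,-0.915,0,0,0,0.051,0.36,0.87,-0.915,0,0,0,0.051,0.36]
}}

```text
t: 2.1
ee_pos: [0.5995, 0.0754, 0.2589]
tcp_rot: [3.141, 0.001, -0.08]
wrist_force: [-0.5, -0.4, 0.2]
width: 0.0598
grasp_force: 0.0
```

Run:
```python
from p import *
from workcell import vision
import cv2
c=vision.read_camera("wrist"); np.save("pics/w1.npy",c,allow_pickle=True)
cv2.imwrite("pics/w1.png",cv2.resize(c["img"],(768,576),interpolation=3))
s,p0,R0=state(); print(s["t"],p0,s["tcp_rot"],s["joint_pos"])
```

```text
2.15 [0.59919897 0.07510818 0.25933256] [ 3.14117505e+00  9.70957211e-04 -8.07994762e-02] [-6.89290727e-02  4.78994319e-01  1.20486868e+00 -4.08612193e-04
  1.45870551e+00  1.58271243e+00]
```

View pics/w1.png

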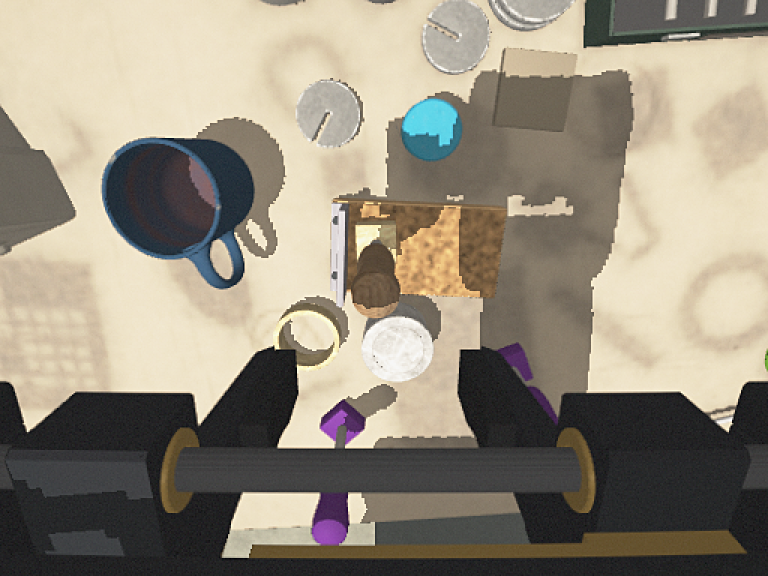

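The wrist view shows the handle top at about (376,291), the far edge of the foot from (357,224) to (397,223), the board's end corners at (506,208) and (495,297), and the tin beside the board at (398,345).

Run:
```python
from h import *
np.set_printoptions(precision=4,suppress=True)
W=np.load("pics/w1.npy",allow_pickle=True).item();T=np.load("pics/top0.npy",allow_pickle=True).item()
w=lambda u,v:((u+.5)/1.5-.5,(v+.5)/1.5-.5)
g=W["img"]; 
for n,p,z in [("end far",(506,208),.022),("end near",(495,297),.022),("foot fl",(357,224),.042),("foot fr",(397,223),.042),("htop",(376,291),.174),("tin",(398,342),.045),("stop top far",(346,204),.062),("stop top near",(345,303),.062)]: print(n,onz(W,w(*p),z))
print(tri(W,w(376,291),T,(220+(163-1.5)/4,160+(89-1.5)/4)))
hsv=cv2.cvtColor(g,cv2.COLOR_BGR2HSV)
roi=g[140:220,215:345]; cv2.imwrite("pics/w1c.png",cv2.resize(roi,None,fx=6,fy=6,interpolation=cv2.INTER_NEAREST))
```

```text
end far [ 0.616  -0.0364  0.022 ]
end near [ 0.5353 -0.0271  0.022 ]
foot fl [0.6159 0.0913 0.042 ]
foot fr [0.6141 0.0585 0.042 ]
htop [0.602  0.0766 0.174 ]
tin [0.5084 0.0647 0.045 ]
stop top far [0.6355 0.097  0.062 ]
stop top near [0.5553 0.1061 0.062 ]
(array([0.6016, 0.077 , 0.1729]), np.float64(0.0007435645783797495))
```

View pics/w1c.png

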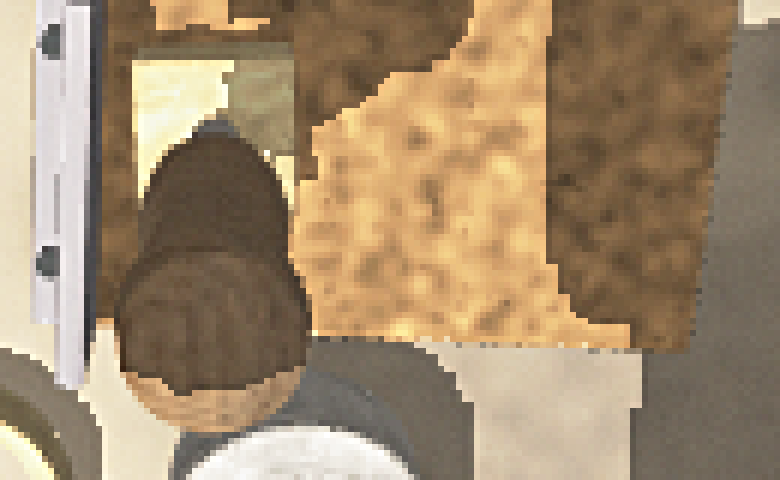

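```bash
cat >> p.py <<'E'
yaw=-.066; C=np.array([.600,.0767,.022]); tx=np.array([np.sin(yaw),-np.cos(yaw),0]); ty=np.array([np.cos(yaw),np.sin(yaw),0]); ez=np.array([0,0,1.])
# note: tool x=ty (board +y side), tool y=tx (away from stop), tool z down; tilt phi carries the tool's top toward tx
P=C+.017*tx
def rot(phi):  # R: rotate about axis ty-like so z->tx : axis = z x tx
    return R.from_rotvec(np.cross(ez,tx)*np.radians(phi))*R.from_euler("xyz",[np.pi,0,yaw])
def tcp(x,z): return P+x*tx+z*ez
np.set_printoptions(precision=4,suppress=True)
E
python3 - <<'E'
from p import *
s,p0,R0=state(); print(rot(0).as_matrix(),row(p0,R0,tcp(-.017,.128),rot(0),.06))
E
```

```text
[[ 0.9978 -0.066  -0.    ]
 [-0.066  -0.9978 -0.    ]
 [ 0.      0.     -1.    ]] [0.003, -0.006, 0.364, 0.0, 0.0, -0.005, 0.364]
```

>>> {"op": "apply_moves", "data": {
  "deltas": [0,-0.005,0.1,0,0,-0.005,0.36,0,-0.005,0.2,0,0,-0.005,0.36,0,-0.005,0.3,0,0,-0.005,0.36,0,-0.005,0.364,0,0,-0.005,0.36,0,-0.005,0.364,0,0,-0.005,0.36,0,-0.005,0.364,0,0,-0.005,0.2,0,-0.005,0.364,0,0,-0.005,0.05,0,-0.005,0.364,0,0,-0.005,-0.05,0,-0.005,0.364,0,0,-0.005,-0.1],
  "force": 3
}}

```text
t: 2.9
ee_pos: [0.6001, 0.0784, 0.1521]
tcp_rot: [3.142, -0.003, -0.063]
wrist_force: [-0.0, -0.3, -0.7]
width: 0.0401
grasp_force: 0.0
```

Run:
```python
from p import *
from workcell import vision
import cv2
a=vision.read_camera("top")["img"][140:260,210:330];b=vision.read_camera("scene")["img"][135:235,210:330];w=vision.read_camera("wrist")["img"][140:300,160:360]
o=np.zeros((600,800,3),np.uint8); o[:360,:360]=cv2.resize(a,(360,360)); o[:300,360:720]=cv2.resize(b,(360,300)); o[360:600,:300]=cv2.resize(w,(300,240))
cv2.imwrite("pics/d1.png",o)
s,p0,R0=state(); print(s["t"],p0,s["tcp_rot"],s["wrist_force"],s["width"],s["joint_pos"])
```

```text
3.05 [0.5998 0.0787 0.1512] [-3.1416 -0.0011 -0.0628] [-0.45   -0.2526 -0.7584] 0.03944737191207646 [-0.063   0.5615  1.3615  0.      1.2175  1.5706]
```

View pics/d1.png

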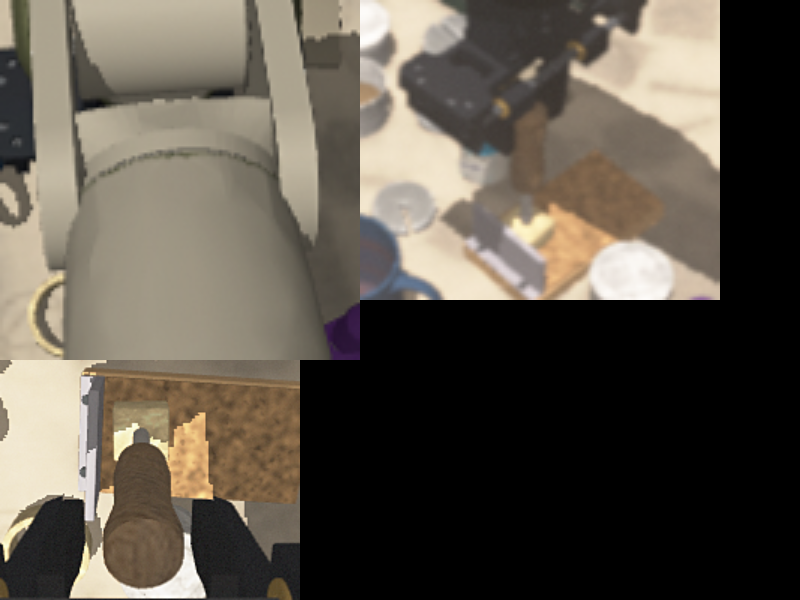

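The picture shows the fingers straddling the handle clear on both sides. The handle centre is at (143,560) in the composite and the finger centre is near 138, so the handle sits about 2 mm toward +x. Next is tilting rigidly about the foot edge.

```bash
cat >> p.py <<'E'
def arc(phis,ws,x0=-.017,z0=.128):
    s,p0,R0=state(); out=[]
    for f,w in zip(phis,ws):
        c,sn=np.cos(np.radians(f)),np.sin(np.radians(f))
        out+=row(p0,R0,tcp(x0*c+z0*sn,-x0*sn+z0*c),rot(f),w)
    print(s["t"],p0,s["width"]);print(out)
E
python3 -c "
from p import *
arc([0,0,0,1.5,3,4.5,6,7.5,9,10,11,12],[.034]+[.033]*11)"
```

```text
3.05 [0.5998 0.0787 0.1512] 0.03944737191207646
[0.001, 0.007, 0.004, -0.0, -0.0, 0.001, -0.227, 0.001, 0.007, 0.004, -0.0, -0.0, 0.001, -0.25, 0.001, 0.007, 0.004, -0.0, -0.0, 0.001, -0.25, 0.001, 0.018, 0.003, 0.008, -0.0, 0.001, -0.25, 0.001, 0.029, 0.002, 0.017, -0.0, 0.001, -0.25, 0.001, 0.04, 0.001, 0.025, -0.0, 0.001, -0.25, 0.001, 0.052, 0.0, 0.033, -0.0, 0.001, -0.25, 0.001, 0.063, 0.0, 0.042, -0.0, 0.001, -0.25, 0.001, 0.074, 0.0, 0.05, -0.0, 0.001, -0.25, 0.001, 0.082, 0.001, 0.056, -0.0, 0.001, -0.25, 0.001, 0.089, 0.001, 0.061, -0.0, 0.001, -0.25, 0.001, 0.097, 0.001, 0.067, -0.0, 0.001, -0.25]
```

>>> {"op": "apply_moves", "data": {
  "deltas": [0.001,0.007,0.004,0,0,0.001,-0.227,0.001,0.007,0.004,0,0,0.001,-0.25,0.001,0.007,0.004,0,0,0.001,-0.25,0.001,0.018,0.003,0.008,0,0.001,-0.25,0.001,0.029,0.002,0.017,0,0.001,-0.25,0.001,0.04,0.001,0.025,0,0.001,-0.25,0.001,0.052,0,0.033,0,0.001,-0.25,0.001,0.063,0,0.042,0,0.001,-0.25,0.001,0.074,0,0.05,0,0.001,-0.25,0.001,0.082,0.001,0.056,0,0.001,-0.25,0.001,0.089,0.001,0.061,0,0.001,-0.25,0.001,0.097,0.001,0.067,0,0.001,-0.25]
}}

```text
t: 4.05
ee_pos: [0.598, 0.0497, 0.1502]
tcp_rot: [-2.93, 0.0, -0.066]
wrist_force: [0.0, -0.1, 0.9]
width: 0.0328
grasp_force: 0.0
```

```bash
python3 -c "
from p import *
print(bot.read_state()['wrist_force'],bot.read_state()['grasp_force'])
arc(list(np.arange(13,25)),[.033]*12)"
```

```text
[ 0.0439 -0.0601  0.9455] 0.030822981425444596
4.05 [0.598  0.0497 0.1502] 0.0328073313975755
[0.001, 0.007, -0.003, 0.005, 0.0, 0.0, -0.25, 0.001, 0.014, -0.003, 0.01, 0.0, 0.0, -0.25, 0.001, 0.022, -0.004, 0.016, 0.0, 0.0, -0.25, 0.001, 0.029, -0.005, 0.022, 0.0, 0.0, -0.25, 0.001, 0.037, -0.005, 0.027, 0.0, 0.0, -0.25, 0.001, 0.044, -0.005, 0.033, 0.0, 0.0, -0.25, 0.001, 0.052, -0.005, 0.038, 0.0, 0.0, -0.25, 0.001, 0.059, -0.005, 0.044, 0.0, 0.0, -0.25, 0.001, 0.067, -0.005, 0.049, 0.0, 0.0, -0.25, 0.001, 0.074, -0.005, 0.055, 0.0, 0.0, -0.25, 0.001, 0.082, -0.005, 0.06, 0.0, 0.0, -0.25, 0.001, 0.089, -0.004, 0.066, 0.0, 0.0, -0.25]
```

>>> {"op": "apply_moves", "data": {
  "deltas": [0.001,0.007,-0.003,0.005,0,0,-0.25,0.001,0.014,-0.003,0.01,0,0,-0.25,0.001,0.022,-0.004,0.016,0,0,-0.25,0.001,0.029,-0.005,0.022,0,0,-0.25,0.001,0.037,-0.005,0.027,0,0,-0.25,0.001,0.044,-0.005,0.033,0,0,-0.25,0.001,0.052,-0.005,0.038,0,0,-0.25,0.001,0.059,-0.005,0.044,0,0,-0.25,0.001,0.067,-0.005,0.049,0,0,-0.25,0.001,0.074,-0.005,0.055,0,0,-0.25,0.001,0.082,-0.005,0.06,0,0,-0.25,0.001,0.089,-0.004,0.066,0,0,-0.25]
}}

```text
t: 5.05
ee_pos: [0.5966, 0.0231, 0.1458]
tcp_rot: [-2.722, 0.0, -0.066]
wrist_force: [0.7, -0.3, -0.6]
width: 0.0335
grasp_force: 0.2
```

Run:
```python
from p import *
from workcell import vision
import cv2
b=vision.read_camera("scene")["img"][135:245,200:330];w=vision.read_camera("wrist")["img"][100:340,120:400]
o=np.zeros((600,800,3),np.uint8); o[:330,:390]=cv2.resize(b,(390,330),interpolation=3); o[:343,400:800]=cv2.resize(w,(400,343))
cv2.imwrite("pics/d2.png",o[:345])
print(bot.read_state()['wrist_force'],bot.read_state()['joint_pos'])
arc(list(np.arange(25,36.5,1)),[.033]*12)
```

```text
[-0.9945 -0.8726  0.6003] [-0.328   0.5709  1.4228  0.4212  1.2885  1.1622]
5.15 [0.5965 0.0227 0.1455] 0.03310522648588973
[-0.0, 0.005, -0.001, 0.006, 0.0, -0.0, -0.25, -0.0, 0.013, -0.002, 0.011, 0.0, -0.0, -0.25, -0.0, 0.02, -0.003, 0.017, 0.0, -0.0, -0.25, -0.0, 0.028, -0.003, 0.022, 0.0, -0.0, -0.25, -0.0, 0.035, -0.004, 0.028, 0.0, -0.0, -0.25, -0.0, 0.043, -0.004, 0.033, 0.0, -0.0, -0.25, -0.0, 0.05, -0.004, 0.039, 0.0, -0.0, -0.25, -0.0, 0.058, -0.004, 0.044, 0.0, -0.0, -0.25, -0.0, 0.065, -0.004, 0.05, 0.0, -0.0, -0.25, -0.0, 0.073, -0.004, 0.056, 0.0, -0.0, -0.25, -0.0, 0.08, -0.003, 0.061, 0.0, -0.0, -0.25, -0.0, 0.088, -0.003, 0.067, 0.0, -0.0, -0.25]
```

View pics/d2.png

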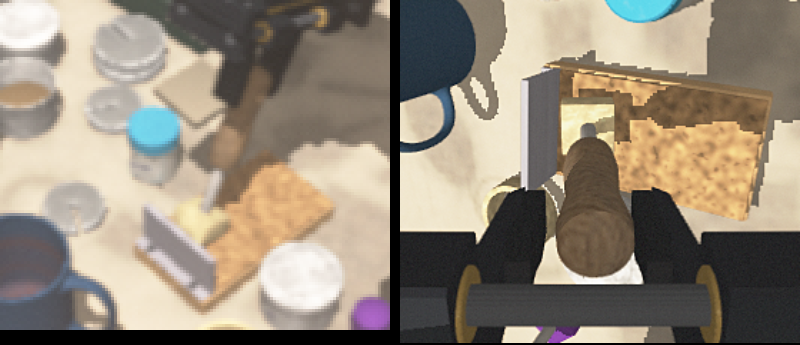

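The picture shows the tamper tilted about 24° between the fingers and resting on the outer one, with its foot pivoting on its edge. Next I keep lowering and open the gripper while the supporting finger stays in place.

```bash
cat >> p.py <<'E'
def arc2(phis,thetas,ws,d=.128,h=-.0005):
    """lower inner fingertip at handle coords (x=h, z=d) of a tamper tilted theta about P; tool tilt phi"""
    s,p0,R0=state(); out=[]
    for f,t,w in zip(phis,thetas,ws):
        c,sn=np.cos(np.radians(t)),np.sin(np.radians(t)); cf,sf=np.cos(np.radians(f)),np.sin(np.radians(f))
        x=h*c+d*sn-w/2*cf; z=-h*sn+d*c+w/2*sf
        out+=row(p0,R0,tcp(x,z),rot(f),w)
    print(s["t"],p0,s["width"],s["wrist_force"]);print([round(v,3) for v in out])
E
python3 -c "
from p import *
a=np.arange(25,36.5,1);arc2(a,a,np.linspace(.035,.06,12))"
```

```text
5.15 [0.5965 0.0227 0.1455] 0.03310522648588973 [-0.9945 -0.8726  0.6003]
[-0.0, 0.002, -0.001, 0.006, 0.0, -0.0, -0.205, -0.0, 0.005, -0.002, 0.011, 0.0, -0.0, -0.153, -0.0, 0.009, -0.003, 0.017, 0.0, -0.0, -0.101, -0.0, 0.013, -0.004, 0.022, 0.0, -0.0, -0.05, -0.0, 0.017, -0.005, 0.028, 0.0, -0.0, 0.002, -0.0, 0.02, -0.006, 0.033, 0.0, -0.0, 0.054, -0.0, 0.024, -0.007, 0.039, 0.0, -0.0, 0.105, -0.0, 0.028, -0.008, 0.044, 0.0, -0.0, 0.157, -0.0, 0.032, -0.009, 0.05, 0.0, -0.0, 0.209, -0.0, 0.036, -0.01, 0.056, 0.0, -0.0, 0.26, -0.0, 0.04, -0.011, 0.061, 0.0, -0.0, 0.312, -0.0, 0.044, -0.012, 0.067, 0.0, -0.0, 0.364]
```

>>> {"op": "apply_moves", "data": {
  "deltas": [0,0.002,-0.001,0.006,0,0,-0.205,0,0.005,-0.002,0.011,0,0,-0.153,0,0.009,-0.003,0.017,0,0,-0.101,0,0.013,-0.004,0.022,0,0,-0.05,0,0.017,-0.005,0.028,0,0,0.002,0,0.02,-0.006,0.033,0,0,0.054,0,0.024,-0.007,0.039,0,0,0.105,0,0.028,-0.008,0.044,0,0,0.157,0,0.032,-0.009,0.05,0,0,0.209,0,0.036,-0.01,0.056,0,0,0.26,0,0.04,-0.011,0.061,0,0,0.312,0,0.044,-0.012,0.067,0,0,0.364]
}}

```text
t: 6.15
ee_pos: [0.5957, 0.0097, 0.1437]
tcp_rot: [-2.512, 0.0, -0.066]
wrist_force: [-0.2, -0.9, -1.3]
width: 0.0596
grasp_force: 0.3
```

```bash
python3 -c "
from p import *
a=np.arange(37,48.5,1);arc2(a,a,np.linspace(.062,.075,12))"
```

```text
6.15 [0.5957 0.0097 0.1437] 0.059644290374124456 [-0.1566 -0.9095 -1.3053]
[-0.0, 0.006, -0.002, 0.005, 0.0, -0.0, 0.409, -0.0, 0.011, -0.004, 0.011, 0.0, -0.0, 0.436, -0.0, 0.017, -0.005, 0.016, 0.0, -0.0, 0.463, -0.0, 0.022, -0.007, 0.022, 0.0, -0.0, 0.49, -0.0, 0.028, -0.008, 0.027, 0.0, -0.0, 0.517, -0.0, 0.034, -0.01, 0.033, 0.0, -0.0, 0.543, -0.0, 0.039, -0.011, 0.038, 0.0, -0.0, 0.57, -0.0, 0.045, -0.013, 0.044, 0.0, -0.0, 0.597, -0.0, 0.051, -0.014, 0.049, 0.0, -0.0, 0.624, -0.0, 0.057, -0.015, 0.055, 0.0, -0.0, 0.651, -0.0, 0.062, -0.016, 0.061, 0.0, -0.0, 0.678, -0.0, 0.068, -0.017, 0.066, 0.0, -0.0, 0.705]
```

>>> {"op": "apply_moves", "data": {
  "deltas": [0,0.006,-0.002,0.005,0,0,0.409,0,0.011,-0.004,0.011,0,0,0.436,0,0.017,-0.005,0.016,0,0,0.463,0,0.022,-0.007,0.022,0,0,0.49,0,0.028,-0.008,0.027,0,0,0.517,0,0.034,-0.01,0.033,0,0,0.543,0,0.039,-0.011,0.038,0,0,0.57,0,0.045,-0.013,0.044,0,0,0.597,0,0.051,-0.014,0.049,0,0,0.624,0,0.057,-0.015,0.055,0,0,0.651,0,0.062,-0.016,0.061,0,0,0.678,0,0.068,-0.017,0.066,0,0,0.705]
}}

```text
t: 7.15
ee_pos: [0.5944, -0.0098, 0.1358]
tcp_rot: [-2.304, 0.0, -0.066]
wrist_force: [-0.4, -0.7, -0.2]
width: 0.0749
grasp_force: 0.4
```

Run:
```python
from p import *
from workcell import vision
import cv2
b=vision.read_camera("scene")["img"][135:245,200:330];w=vision.read_camera("wrist")["img"][60:384,60:460]
o=np.zeros((345,800,3),np.uint8); o[:330,:390]=cv2.resize(b,(390,330),interpolation=3); o[:324,400:800]=w
cv2.imwrite("pics/d3.png",o)
print(bot.read_state()['joint_pos'])
t=np.linspace(49.5,66,12);arc2(np.full(12,49),t,np.full(12,.075))
```

```text
[-0.5118  0.6948  1.4134  0.736   1.5031  0.8909]
7.25 [ 0.5943 -0.0101  0.1354] 0.07528010843254454 [-0.0998 -0.3867 -0.509 ]
[-0.0, 0.009, -0.003, 0.006, 0.0, -0.0, 0.705, -0.0, 0.021, -0.002, 0.006, 0.0, -0.0, 0.705, -0.0, 0.032, -0.001, 0.006, 0.0, -0.0, 0.705, -0.0, 0.043, -0.0, 0.006, 0.0, -0.0, 0.705, -0.0, 0.054, 0.001, 0.006, 0.0, -0.0, 0.705, -0.0, 0.065, 0.002, 0.006, 0.0, -0.0, 0.705, -0.0, 0.076, 0.004, 0.006, 0.0, -0.0, 0.705, -0.0, 0.087, 0.006, 0.006, 0.0, -0.0, 0.705, -0.0, 0.098, 0.009, 0.006, 0.0, -0.0, 0.705, -0.0, 0.109, 0.012, 0.006, 0.0, -0.0, 0.705, -0.0, 0.12, 0.015, 0.006, 0.0, -0.0, 0.705, -0.0, 0.13, 0.018, 0.006, 0.0, -0.0, 0.705]
```

View pics/d3.png

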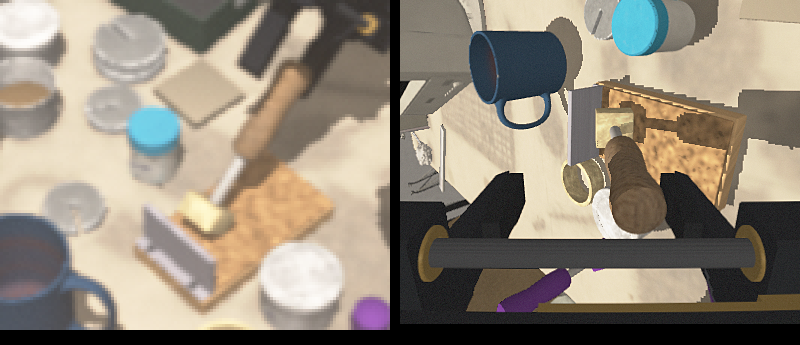

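The picture shows the tamper leaning at about 50° on the outer finger, with the foot still on its edge. I check for sliding by casting rays onto the tipping plane.

Run:
```python
from p import *; from h import *; from workcell import vision
for n,pts in [("wrist",{"rod/foot top":(277,191),"end centre":(299,263)}),("scene",{"rod/foot top":(200+213/3,135+198/3),"handle/rod":(200+243/3,135+150/3)})]:
    c=vision.read_camera(n)
    for k,uv in pts.items():
        o,d=ray(c,uv); t=((P-o)@ty)/(d@ty); q=o+d*t-P; print(n,k,"along %.4f z %.4f"%(q@tx,q[2]))
t=np.radians(48)
for x,z in [(-.017,.020),(-.017,.065),(-.017,.153)]: print("expected",x*np.cos(t)+z*np.sin(t),-x*np.sin(t)+z*np.cos(t))
```

```text
wrist rod/foot top along 0.0111 z 0.0291
wrist end centre along 0.0974 z 0.1051
scene rod/foot top along 0.0070 z 0.0254
scene handle/rod along 0.0415 z 0.0562
expected 0.003487676201447295 0.02601607416029287
expected 0.03692919334793004 0.05612695144644149
expected 0.10232593798994072 0.11501044480602102
```

>>> {"op": "apply_moves", "data": {
  "deltas": [0,0.009,-0.003,0.006,0,0,0.705,0,0.021,-0.002,0.006,0,0,0.705,0,0.032,-0.001,0.006,0,0,0.705,0,0.043,0,0.006,0,0,0.705,0,0.054,0.001,0.006,0,0,0.705,0,0.065,0.002,0.006,0,0,0.705,0,0.076,0.004,0.006,0,0,0.705,0,0.087,0.006,0.006,0,0,0.705,0,0.098,0.009,0.006,0,0,0.705,0,0.109,0.012,0.006,0,0,0.705,0,0.12,0.015,0.006,0,0,0.705,0,0.13,0.018,0.006,0,0,0.705]
}}

```text
t: 8.35
ee_pos: [0.5929, -0.0319, 0.103]
tcp_rot: [-2.287, 0.0, -0.066]
wrist_force: [-0.1, -0.9, -0.5]
width: 0.0752
grasp_force: 0.6
```

Run:
```python
from p import *
from workcell import vision
import cv2
b=vision.read_camera("scene")["img"][135:245,200:330];w=vision.read_camera("wrist")["img"][60:384,60:460]
o=np.zeros((345,800,3),np.uint8); o[:330,:390]=cv2.resize(b,(390,330),interpolation=3); o[:324,400:800]=w
cv2.imwrite("pics/d4.png",o)
print(bot.read_state()['joint_pos'])
t=np.linspace(67,78,12);arc2(np.full(12,49),t,np.full(12,.075))
```

```text
[-0.5484  0.7577  1.4066  0.7342  1.4942  0.829 ]
8.45 [ 0.5928 -0.0318  0.1028] 0.07534568862900343 [-0.123  -1.6187 -0.304 ]
[0.0, 0.008, 0.001, 0.0, 0.0, -0.0, 0.705, 0.0, 0.015, 0.004, 0.0, 0.0, -0.0, 0.705, 0.0, 0.022, 0.006, 0.0, 0.0, -0.0, 0.705, 0.0, 0.029, 0.009, 0.0, 0.0, -0.0, 0.705, 0.0, 0.036, 0.011, 0.0, 0.0, -0.0, 0.705, 0.0, 0.043, 0.014, 0.0, 0.0, -0.0, 0.705, 0.0, 0.05, 0.017, 0.0, 0.0, -0.0, 0.705, 0.0, 0.057, 0.02, 0.0, 0.0, -0.0, 0.705, 0.0, 0.063, 0.023, 0.0, 0.0, -0.0, 0.705, 0.0, 0.07, 0.027, 0.0, 0.0, -0.0, 0.705, 0.0, 0.077, 0.03, 0.0, 0.0, -0.0, 0.705, 0.0, 0.083, 0.034, 0.0, 0.0, -0.0, 0.705]
```

View pics/d4.png

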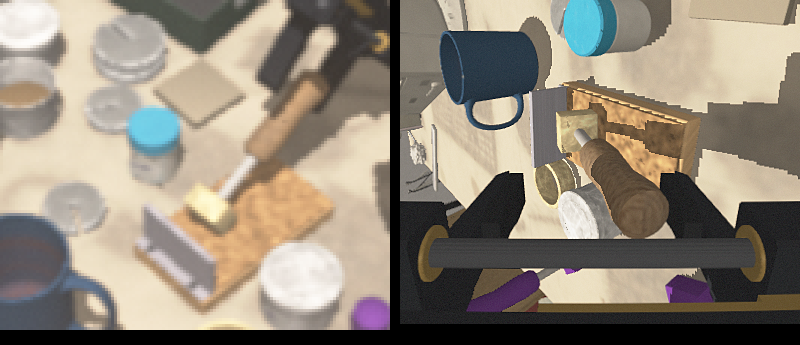

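The picture shows the tamper at about 65°, still resting on the outer finger with its foot near its starting place. I keep lowering.

>>> {"op": "apply_moves", "data": {
  "deltas": [0,0.008,0.001,0,0,0,0.705,0,0.015,0.004,0,0,0,0.705,0,0.022,0.006,0,0,0,0.705,0,0.029,0.009,0,0,0,0.705,0,0.036,0.011,0,0,0,0.705,0,0.043,0.014,0,0,0,0.705,0,0.05,0.017,0,0,0,0.705,0,0.057,0.02,0,0,0,0.705,0,0.063,0.023,0,0,0,0.705,0,0.07,0.027,0,0,0,0.705,0,0.077,0.03,0,0,0,0.705,0,0.083,0.034,0,0,0,0.705]
}}

```text
t: 9.45
ee_pos: [0.5924, -0.0404, 0.0776]
tcp_rot: [-2.287, 0.0, -0.066]
wrist_force: [-0.7, -1.7, 0.1]
width: 0.0752
grasp_force: 0.7
```

Run:
```python
from p import *
from h import *
from workcell import vision
print(bot.read_state()['joint_pos'])
t=np.linspace(79,90,12);arc2(np.full(12,49),t,np.full(12,.075))
# brass foot + wood handle in scene view
for n in ("scene","wrist"):
    c=vision.read_camera(n); cv2.imwrite(f"pics/{n}5.png",c["img"])
    t=np.radians(78)
    for x,z in [(-.017,.02),(-.017,.153)]:
        print(n,proj(c,tcp(x*np.cos(t)+z*np.sin(t),-x*np.sin(t)+z*np.cos(t))))
    hsv=cv2.cvtColor(c["img"],cv2.COLOR_BGR2HSV)
    m=cv2.inRange(hsv,(5,70,40),(16,170,170)); k,l,st,ce=cv2.connectedComponentsWithStats(m)
    for i in range(1,k):
        if st[i,4]>120: print(n,"wood",st[i],ce[i])
```

```text
[-0.5607  0.7997  1.4049  0.7302  1.4705  0.7937]
9.45 [ 0.5924 -0.0404  0.0776] 0.07519677444410339 [-0.6519 -1.707   0.0885]
[-0.0, 0.007, 0.004, 0.0, 0.0, -0.0, 0.705, -0.0, 0.014, 0.007, 0.0, 0.0, -0.0, 0.705, -0.0, 0.02, 0.011, 0.0, 0.0, -0.0, 0.705, -0.0, 0.026, 0.015, 0.0, 0.0, -0.0, 0.705, -0.0, 0.033, 0.019, 0.0, 0.0, -0.0, 0.705, -0.0, 0.039, 0.024, 0.0, 0.0, -0.0, 0.705, -0.0, 0.045, 0.028, 0.0, 0.0, -0.0, 0.705, -0.0, 0.051, 0.032, 0.0, 0.0, -0.0, 0.705, -0.0, 0.057, 0.037, 0.0, 0.0, -0.0, 0.705, -0.0, 0.063, 0.041, 0.0, 0.0, -0.0, 0.705, -0.0, 0.068, 0.046, 0.0, 0.0, -0.0, 0.705, -0.0, 0.074, 0.051, 0.0, 0.0, -0.0, 0.705]
scene [273.4594 200.1788]
scene [308.4118 165.025 ]
scene wood [    0     0   157   169 11814] [56.9107 74.8324]
scene wood [ 183    0   64  104 3432] [214.6582  50.3706]
scene wood [457  84  55  35 893] [490.9608  98.9171]
scene wood [278 163  34  40 227] [296.7357 180.0044]
wrist [214.8874 196.2602]
wrist [327.3877 281.0623]
wrist wood [201 143  57  31 351] [218.1083 156.1481]
wrist wood [ 224  152  108  147 6680] [282.893  230.1543]
```

>>> {"op": "apply_moves", "data": {
  "deltas": [0,0.007,0.004,0,0,0,0.705,0,0.014,0.007,0,0,0,0.705,0,0.02,0.011,0,0,0,0.705,0,0.026,0.015,0,0,0,0.705,0,0.033,0.019,0,0,0,0.705,0,0.039,0.024,0,0,0,0.705,0,0.045,0.028,0,0,0,0.705,0,0.051,0.032,0,0,0,0.705,0,0.057,0.037,0,0,0,0.705,0,0.063,0.041,0,0,0,0.705,0,0.068,0.046,0,0,0,0.705,0,0.074,0.051,0,0,0,0.705]
}}

```text
t: 10.55
ee_pos: [0.5922, -0.0433, 0.0509]
tcp_rot: [-2.287, 0.0, -0.066]
wrist_force: [-0.7, -0.5, -1.7]
width: 0.0751
grasp_force: 0.8
```

```bash
cat > look.py <<'E'
from p import *
from h import *
from workcell import vision
def look(tag):
    s=bot.read_state(); print(s["t"],s["ee_pos"],s["tcp_rot"],s["wrist_force"],s["joint_pos"])
    for n in ("scene","wrist","top"):
        c=vision.read_camera(n); cv2.imwrite(f"pics/{n}{tag}.png",c["img"]);np.save(f"pics/{n}{tag}.npy",c,allow_pickle=True)
        hsv=cv2.cvtColor(c["img"],cv2.COLOR_BGR2HSV)
        # project board region mask, look for wood
        m=cv2.inRange(hsv,(5,70,40),(16,170,170)); m2=np.zeros_like(m)
        u=proj(c,[.583,-.02,.04]); cv2.circle(m2,tuple(int(v) for v in u),75 if n=="wrist" else 60,255,-1); m&=m2
        k,l,st,ce=cv2.connectedComponentsWithStats(m)
        for i in range(1,k):
            if st[i,4]>60: print(n,"wood",st[i],np.round(ce[i],1))
        print(n,"exp foot/end",proj(c,tcp(.02,.017)),proj(c,tcp(.153,.014)))
E
python3 -c "
from look import *
look('6')"
```

```text
10.55 [ 0.5922 -0.0433  0.0509] [-2.2871  0.0003 -0.0659] [-0.6662 -0.4523 -1.7129] [-0.5649  0.843   1.4056  0.7313  1.44    0.7615]
scene wood [280 168  32  34 201] [298.5 181.9]
scene exp foot/end [274.5059 200.2805] [308.9829 172.91  ]
wrist wood [ 204  169  110  130 5857] [263.1 233.3]
wrist exp foot/end [191.0415 203.0505] [344.3692 278.2553]
top wood [249 189  16  36 200] [253.4 207.1]
top wood [287 188  41  24 286] [303.2 197.5]
top wood [270 200  20  24 149] [278.2 212.4]
top exp foot/end [276.162  197.1516] [333.9061 193.1092]
```

>>> {"op": "apply_moves", "data": {
  "deltas": [0,0.003,0.002,0,0,0,0.705,0,0.005,0.004,0,0,0,0.705,0,0.008,0.007,0,0,0,0.705,0,0.011,0.009,0,0,0,0.705,0,0.013,0.011,0,0,0,0.705,0,0.013,0.011,0,0,0,0.705]
}}

```text
t: 11.2
ee_pos: [0.5921, -0.0434, 0.0458]
tcp_rot: [-2.287, 0.001, -0.066]
wrist_force: [-0.1, -1.2, -1.5]
width: 0.0751
grasp_force: 0.8
```

```bash
python3 -c "
from look import *
look('7')
c=np.load('pics/scene7.npy',allow_pickle=True).item()
w=cv2.imread('pics/wrist7.png'); o=np.zeros((576,768,3),np.uint8)
o[:288,:384]=cv2.resize(w,(384,288)); o[:330,384:774-6]=cv2.resize(c['img'][140:250,210:338],(384,330),interpolation=3)
a=cv2.imread('pics/top7.png')[150:250,230:358]; o[330:576,:315]=cv2.resize(a,(315,246),interpolation=3)
cv2.imwrite('pics/v.png',o)"
```

```text
11.2 [ 0.5921 -0.0434  0.0458] [-2.287   0.0006 -0.066 ] [-0.1132 -1.2055 -1.4814] [-0.5651  0.8512  1.4059  0.732   1.4339  0.7559]
scene wood [279 170  33  32 215] [298.6 182.3]
scene exp foot/end [274.5059 200.2805] [308.9829 172.91  ]
wrist wood [ 199  173  109  126 5273] [258.7 236.2]
wrist wood [235 172  45  21 205] [257.4 180.4]
wrist exp foot/end [185.708  204.5685] [338.4516 282.3505]
top wood [249 189  19  35 219] [254.3 208.2]
top wood [290 188  38  26 267] [303.3 198. ]
top wood [270 199  21  25 148] [278.3 212.3]
top exp foot/end [276.162  197.1516] [333.9061 193.1092]
```

Run:
```python
from h import *; from p import *
a,b=[np.load(f"pics/wrist{i}.npy",allow_pickle=True).item() for i in (6,7)]
g=[cv2.cvtColor(x["img"],cv2.COLOR_BGR2GRAY) for x in (a,b)]
for d in (.07,.09,.11,.13,.15):
    q=tcp(d,.031); u=proj(a,q); v=proj(b,q)
    n,st,e=cv2.calcOpticalFlowPyrLK(*g,np.float32([[u]]),None,winSize=(21,21)); print(d,u,"static:",v-u,"seen:",n[0,0]-u,st.ravel(),a["img"][int(u[1]),int(u[0])])
```

```text
0.07 [212.2019 229.6034] static: [-6.3227  2.266 ] seen: [-3.8234  0.9751] [1] [124 161 192]
0.09 [231.727  241.0826] static: [-6.5502  2.6429] seen: [-1.9072  2.9825] [1] [ 69  83 100]
0.11 [254.8377 254.6444] static: [-6.7524  3.1272] seen: [-0.2944  0.7179] [1] [52 72 96]
0.13 [282.5801 270.8876] static: [-6.8988  3.7629] seen: [0.8359 1.005 ] [1] [ 67  89 107]
0.15 [316.4276 290.6509] static: [-6.9354  4.618 ] seen: [0.5953 0.057 ] [1] [ 62  83 102]
```

View pics/v.png

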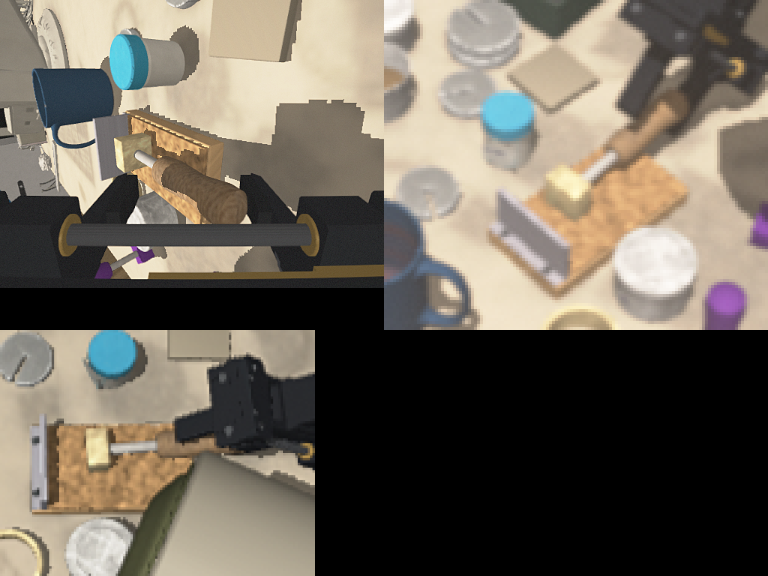

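The picture shows the tamper nearly flat, with the foot on its side at top px about (270,198), roughly 40 mm from the stop. The handle end still rests on the lower finger, so I measure the axis direction and remaining tilt.

```bash
cat > foot.py <<'E'
from h import *; from p import *
bx=np.array([np.cos(np.radians(-97.6)),np.sin(np.radians(-97.6)),0]); by=np.array([-bx[1],bx[0],0]); OB=np.array([.591,.1068,0])
def bc(q): q=q-OB; return np.round([q@bx*1e3,q@by*1e3,q[2]*1e3],1)
def brass(c,n,z=.056):
    im=c["img"]; hsv=cv2.cvtColor(im,cv2.COLOR_BGR2HSV)
    m=cv2.inRange(hsv,(18,40,120),(34,190,255)); u=proj(c,OB+bx*.04+.04*ez)
    m2=np.zeros_like(m); cv2.circle(m2,tuple(int(v) for v in u),32,255,-1); m&=m2
    k,l,st,ce=cv2.connectedComponentsWithStats(m)
    if k<2: return print(n,"no brass")
    i=1+np.argmax(st[1:,4]); r=cv2.minAreaRect(cv2.findContours((l==i).astype(np.uint8),0,1)[0][0])
    print(n,"brass",st[i],"rect",r); 
    for p in cv2.boxPoints(r): print("   ",p,bc(onz(c,p,z)))
E
python3 - <<'E'
from foot import *
for n in ("top","wrist","scene"): 
    c=np.load(f"pics/{n}7.npy",allow_pickle=True).item(); brass(c,n)
W=np.load("pics/wrist7.npy",allow_pickle=True).item();S=np.load("pics/scene7.npy",allow_pickle=True).item();T=np.load("pics/top7.npy",allow_pickle=True).item()
w=lambda u,v:(u*4/3,v*4/3); s=lambda u,v:(210+(u-384)/3,140+v/3); t=lambda u,v:(230+u/2.46,150+(v-330)/2.46)
for n,a,b in [("rod/foot WS",(W,w(137,154)),(S,s(588,181))),("handle/rod WS",(W,w(160,167)),(S,s(613,155))),("handle/rod WT",(W,w(160,167)),(T,t(158,444))),("handle/rod ST",(S,s(613,155)),(T,t(158,444)))]:
    p,e=tri(*a,*b); print(n,bc(p),e)
E
```

```text
top brass [ 233  171   60   63 1180] rect ((261.5435791015625, 202.26889038085938), (56.408531188964844, 62.90516662597656), 7.4958577156066895)
    [229.4772 229.7733] [-39.3 -61.2  56. ]
    [237.6835 167.4057] [-21.1  81.6  56. ]
    [293.6099 174.7645] [105.3  62.9  56. ]
    [285.4037 237.1321] [ 82.8 -78.7  56. ]
wrist brass [ 152  180   50   50 1608] rect ((177.12803649902344, 203.65243530273438), (48.589874267578125, 47.37512969970703), 83.6598129272461)
    [150.9024 182.1219] [43.7 30.6 56. ]
    [197.9878 176.8902] [112.7  54.2  56. ]
    [203.3536 225.1829] [117.5  25.1  56. ]
    [156.2683 230.4146] [ 46.3 -10.1  56. ]
scene brass [264 194  15  19 194] rect ((270.88458251953125, 202.9230499267578), (16.91835594177246, 13.312806129455566), 33.6900634765625)
    [260.1538 203.7692] [22.2 20.6 56. ]
    [267.5385 192.6923] [59.4 34.4 56. ]
    [281.6154 202.0769] [ 64.1 -10.2  56. ]
    [274.2307 213.1538] [ 27.5 -22.9  56. ]
rod/foot WS [68.7 12.2 41.3] 0.008654314573200808
handle/rod WS [105.6  16.   40.3] 0.002018942319580209
handle/rod WT [106.2  16.9  40.9] 0.0011581844143346612
handle/rod ST [107.   16.5  38.7] 0.000944098241948572
```

```bash
cat >> p.py <<'E'
def tips(phis,xs,zs,ws):
    """rows putting lower inner fingertip at (x from P along tx, z world)"""
    s,p0,R0=state(); out=[]
    for f,x,z,w in zip(phis,xs,zs,ws):
        cf,sf=np.cos(np.radians(f)),np.sin(np.radians(f))
        out+=row(p0,R0,tcp(x-w/2*cf,z-.022+w/2*sf),rot(f),w)
    print(s["t"],p0,s["wrist_force"],s["grasp_force"]);print([round(v,3) for v in out])
E
python3 -c "
from p import *
l=np.linspace
tips(l(48,37,12),[.128]*12,l(.0175,.0135,12),[.075]*12)"
```

```text
11.35 [ 0.5922 -0.0434  0.046 ] [-0.0092 -1.0765 -1.3371] 0.7248402881668881
[-0.0, 0.0, 0.003, -0.005, 0.0, -0.0, 0.705, -0.0, 0.001, 0.006, -0.011, 0.0, -0.0, 0.705, -0.0, 0.002, 0.008, -0.016, 0.0, -0.0, 0.705, -0.0, 0.004, 0.011, -0.022, 0.0, -0.0, 0.705, -0.0, 0.005, 0.014, -0.028, 0.0, -0.0, 0.705, -0.0, 0.006, 0.017, -0.033, 0.0, -0.0, 0.705, -0.0, 0.007, 0.02, -0.039, 0.0, -0.0, 0.705, -0.0, 0.008, 0.023, -0.044, 0.0, -0.0, 0.705, -0.0, 0.009, 0.026, -0.05, 0.0, -0.0, 0.705, -0.0, 0.011, 0.029, -0.055, 0.0, -0.0, 0.705, -0.0, 0.012, 0.032, -0.061, 0.0, -0.0, 0.705, -0.0, 0.013, 0.035, -0.066, 0.0, -0.0, 0.705]
```

>>> {"op": "apply_moves", "data": {
  "deltas": [0,0,0.003,-0.005,0,0,0.705,0,0.001,0.006,-0.011,0,0,0.705,0,0.002,0.008,-0.016,0,0,0.705,0,0.004,0.011,-0.022,0,0,0.705,0,0.005,0.014,-0.028,0,0,0.705,0,0.006,0.017,-0.033,0,0,0.705,0,0.007,0.02,-0.039,0,0,0.705,0,0.008,0.023,-0.044,0,0,0.705,0,0.009,0.026,-0.05,0,0,0.705,0,0.011,0.029,-0.055,0,0,0.705,0,0.012,0.032,-0.061,0,0,0.705,0,0.013,0.035,-0.066,0,0,0.705]
}}

```text
t: 12.35
ee_pos: [0.5925, -0.038, 0.0361]
tcp_rot: [-2.496, 0.0, -0.066]
wrist_force: [1.0, -0.1, -1.0]
width: 0.0754
grasp_force: 0.7
```

Run:
```python
from look import *
look('8')
# flow of the handle in fixed views
for n in ("scene","top"):
    a,b=[np.load(f"pics/{n}{i}.npy",allow_pickle=True).item() for i in (7,8)]
    g=[cv2.cvtColor(x["img"],cv2.COLOR_BGR2GRAY) for x in (a,b)]
    for d in (.01,.03,.065,.09,.11,.13):
        u=proj(a,tcp(d,.02)); q,st,e=cv2.calcOpticalFlowPyrLK(*g,np.float32([[u]]),None,winSize=(9,9)); print(n,d,u,q[0,0]-u,"10mm drop=",proj(a,tcp(d,.01))-u)
l=np.linspace
tips(l(37,36,12),l(.130,.17,12),[.0135]*12,[.075]*12)
```

```text
12.35 [ 0.5925 -0.038   0.0361] [-2.4962  0.0003 -0.0659] [ 1.0198 -0.0754 -1.0254] [-0.5014  0.7907  1.4448  0.6068  1.2735  0.8428]
scene wood [279 171  32  32 245] [298.2 182.8]
scene exp foot/end [274.5059 200.2805] [308.9829 172.91  ]
wrist wood [ 172  184  127  115 6211] [243.1 241.9]
wrist exp foot/end [158.9228 216.4865] [350.4457 285.5121]
top wood [249 189  13  31 171] [252.4 204.6]
top wood [290 190  21  22 126] [297.  200.3]
top wood [270 208  23  16  99] [276.9 216.1]
top exp foot/end [276.162  197.1516] [333.9061 193.1092]
scene 0.01 [271.7821 201.7413] [-0.7976  0.8149] 10mm drop= [-0.1092  2.6018]
scene 0.03 [277.2828 197.268 ] [-0.6954  0.5768] 10mm drop= [-0.1434  2.6089]
scene 0.065 [286.6907 189.6168] [-0.8942  0.8831] 10mm drop= [-0.2005  2.6197]
scene 0.09 [293.2455 184.2854] [-4.8973  3.8833] 10mm drop= [-0.2391  2.6263]
scene 0.11 [298.3933 180.0982] [ 39.1642 -43.5054] 10mm drop= [-0.2688  2.6309]
scene 0.13 [303.4577 175.9786] [-6.888   7.7473] 10mm drop= [-0.2975  2.635 ]
top 0.01 [271.8286 197.1711] [-1.4148  0.0205] 10mm drop= [-0.174  1.026]
top 0.03 [28
[... 298 characters left out ...]
 0.13 [324.3726 193.2206] [-16.5119   0.6868] 10mm drop= [-0.675   1.0593]
12.5 [ 0.5925 -0.0378  0.0362] [ 0.     -0.2756 -0.5427] 0.5255878971365746
[-0.0, 0.006, -0.004, -0.0, 0.0, 0.0, 0.705, -0.0, 0.016, -0.011, -0.001, 0.0, 0.0, 0.705, -0.0, 0.026, -0.018, -0.001, 0.0, 0.0, 0.705, -0.0, 0.035, -0.026, -0.002, 0.0, 0.0, 0.705, -0.0, 0.045, -0.033, -0.002, 0.0, 0.0, 0.705, -0.0, 0.055, -0.04, -0.003, 0.0, 0.0, 0.705, -0.0, 0.064, -0.047, -0.003, 0.0, 0.0, 0.705, -0.0, 0.074, -0.054, -0.004, 0.0, 0.0, 0.705, -0.0, 0.084, -0.061, -0.004, 0.0, 0.0, 0.705, -0.0, 0.093, -0.068, -0.005, 0.0, 0.0, 0.705, -0.0, 0.103, -0.075, -0.005, 0.0, 0.0, 0.705, -0.0, 0.113, -0.082, -0.006, 0.0, 0.0, 0.705]
```

```bash
python3 -c "
from p import *
l=np.linspace
tips([37]*12,l(.129,.137,12),[.0135]*12,[.075]*12)"
```

```text
12.5 [ 0.5925 -0.0378  0.0362] [ 0.     -0.2756 -0.5427] 0.5255878971365746
[-0.0, 0.004, -0.002, -0.0, 0.0, 0.0, 0.705, -0.0, 0.006, -0.004, -0.0, 0.0, 0.0, 0.705, -0.0, 0.008, -0.005, -0.0, 0.0, 0.0, 0.705, -0.0, 0.01, -0.007, -0.0, 0.0, 0.0, 0.705, -0.0, 0.012, -0.008, -0.0, 0.0, 0.0, 0.705, -0.0, 0.013, -0.009, -0.0, 0.0, 0.0, 0.705, -0.0, 0.015, -0.011, -0.0, 0.0, 0.0, 0.705, -0.0, 0.017, -0.012, -0.0, 0.0, 0.0, 0.705, -0.0, 0.019, -0.014, -0.0, 0.0, 0.0, 0.705, -0.0, 0.021, -0.015, -0.0, 0.0, 0.0, 0.705, -0.0, 0.023, -0.017, -0.0, 0.0, 0.0, 0.705, -0.0, 0.025, -0.018, -0.0, 0.0, 0.0, 0.705]
```

>>> {"op": "apply_moves", "data": {
  "deltas": [0,0.003,-0.002,0,0,0,0.705,0,0.005,-0.004,0,0,0,0.705,0,0.007,-0.005,0,0,0,0.705,0,0.009,-0.007,0,0,0,0.705,0,0.011,-0.008,0,0,0,0.705,0,0.013,-0.009,0,0,0,0.705,0,0.015,-0.011,0,0,0,0.705,0,0.017,-0.012,0,0,0,0.705,0,0.019,-0.014,0,0,0,0.705,0,0.021,-0.015,0,0,0,0.705,0,0.023,-0.017,0,0,0,0.705,0,0.025,-0.018,0,0,0,0.705]
}}

```text
t: 13.5
ee_pos: [0.592, -0.0474, 0.0361]
tcp_rot: [-2.494, 0.0, -0.066]
wrist_force: [-0.1, -1.6, -0.2]
width: 0.0754
grasp_force: 0.0
```

Run:
```python
from look import *
look('9')
a,b=[np.load(f"pics/wrist{i}.npy",allow_pickle=True).item() for i in (8,9)]
g=[cv2.cvtColor(x["img"],cv2.COLOR_BGR2GRAY) for x in (a,b)]
for d in (.0,.02,.07,.09,.11,.13,.14):
    q=tcp(d,.03); u=proj(a,q); v=proj(b,q)
    n,st,e=cv2.calcOpticalFlowPyrLK(*g,np.float32([[u]]),None,winSize=(21,21)); print(d,u,"static:",v-u,"seen:",n[0,0]-u)
l=np.linspace
tips([37]*12,l(.138,.15,12),[.0135]*12,[.075]*12)
```

```text
13.5 [ 0.592  -0.0474  0.0361] [-2.4944  0.0001 -0.066 ] [-0.0916 -1.5699 -0.2182] [-0.516   0.7953  1.4363  0.6016  1.2844  0.8348]
scene wood [279 173  32  30 218] [298.7 183.8]
scene exp foot/end [274.5059 200.2805] [308.9829 172.91  ]
wrist wood [205 179  40  13 141] [227.6 183.7]
wrist wood [ 163  180  124  119 5013] [236.  236.2]
wrist exp foot/end [150.4259 213.3048] [329.312  278.1115]
top wood [249 189  13  34 178] [252.3 206. ]
top wood [290 188  20  24 174] [297.9 199. ]
top wood [270 208  14  16  90] [275.6 216.1]
top exp foot/end [276.162  197.1516] [333.9061 193.1092]
0.0 [125.8011 215.5127] static: [-7.4565 -3.1432] seen: [-6.1885 -2.0979]
0.02 [142.5277 222.7108] static: [-8.4533 -3.5264] seen: [-5.5988 -3.0531]
0.07 [194.698 245.056] static: [-11.8229  -4.8226] seen: [ 4.489  -2.6961]
0.09 [221.0525 256.284 ] static: [-13.6659  -5.5309] seen: [11.943  -4.8976]
0.11 [251.6179 269.2559] static: [-15.9128  -6.3926] seen: [29.7704  7.5395]
0.13 [287.4104 284.3778] static: [-18.6818  -7.4508] seen: [-21.4312   7.9054]
0.14 [307.6682 292.9035] static: [-20.3095  -8.0705] seen: [-28.0223   0.713 ]
13.65 [ 0.5919 -0.0473  0.036 ] [-0.6159  0.2646  0.2986] 0.0
[-0.0, 0.002, -0.002, -0.0, 0.0, -0.0, 0.705, -0.0, 0.005, -0.004, -0.0, 0.0, -0.0, 0.705, -0.0, 0.008, -0.006, -0.0, 0.0, -0.0, 0.705, -0.0, 0.011, -0.008, -0.0, 0.0, -0.0, 0.705, -0.0, 0.013, -0.011, -0.0, 0.0, -0.0, 0.705, -0.0, 0.016, -0.013, -0.0, 0.0, -0.0, 0.705, -0.0, 0.019, -0.015, -0.0, 0.0, -0.0, 0.705, -0.0, 0.022, -0.017, -0.0, 0.0, -0.0, 0.705, -0.0, 0.025, -0.019, -0.0, 0.0, -0.0, 0.705, -0.0, 0.028, -0.022, -0.0, 0.0, -0.0, 0.705, -0.0, 0.031, -0.024, -0.0, 0.0, -0.0, 0.705, -0.0, 0.034, -0.026, -0.0, 0.0, -0.0, 0.705]
```

The grip reading is back to zero, so the tamper lies on the board. Now I withdraw backwards along the fingers.

>>> {"op": "apply_moves", "data": {
  "deltas": [0,0.015,-0.012,0,0,0,0.705,0,0.032,-0.024,0,0,0,0.705,0,0.032,-0.1,0,0,0,0.705,0,0.032,-0.2,0,0,0,0.705,0,0.032,-0.3,0,0,0,0.705,0,0.1,-0.4,-0.03,0,0,0.705,0,0.2,-0.5,-0.06,0,0,0.4,0,0.3,-0.5,-0.1,0,0,0,0,0.4,-0.5,-0.15,0,0,-0.5,0,0.4,-0.5,-0.2,0,0,-1,0,0.4,-0.5,-0.205,0,0,-1,0,0.4,-0.5,-0.205,0,0,-1]
}}

```text
t: 14.65
ee_pos: [0.5798, -0.2317, 0.0835]
tcp_rot: [-3.141, 0.001, -0.064]
wrist_force: [0.2, 0.8, -0.1]
width: 0.0372
grasp_force: 0.0
```

```bash
cat > axis.py <<'E'
from foot import *
from workcell import vision
def segs(tag):
    s=bot.read_state(); print(s["t"],s["ee_pos"],s["tcp_rot"],s["width"],s["joint_pos"])
    for n in ("top","scene"):
        c=vision.read_camera(n); cv2.imwrite(f"pics/{n}{tag}.png",c["img"]);np.save(f"pics/{n}{tag}.npy",c,allow_pickle=True)
    return np.load(f"pics/top{tag}.npy",allow_pickle=True).item()
def profile(c,z=.039,rng=range(30,205,6)):
    # rectify plane z to board grid, 1px = 0.5 mm : rows by +50..-50, cols bx -20..220
    H=[]; 
    gx,gy=np.meshgrid(np.arange(-20,220,.5),np.arange(50,-50,-.5))
    Q=OB+gx[...,None]*1e-3*bx+gy[...,None]*1e-3*by; Q[...,2]=z
    uv=cv2.projectPoints(Q.reshape(-1,3),cv2.Rodrigues(np.array(c["extrinsics"])[:3,:3])[0],np.array(c["extrinsics"])[:3,3],K(c),np.array(c["distortion"],float))[0].reshape(*gx.shape,2).astype(np.float32)
    return cv2.remap(c["img"],uv[...,0],uv[...,1],cv2.INTER_LINEAR)
E
python3 - <<'E'
from axis import *
c=segs("10"); r=profile(c); cv2.imwrite("pics/rect10.png",r)
h=cv2.cvtColor(r,cv2.COLOR_BGR2HSV)
for x in list(range(30,80,4))+list(range(100,204,8)):
    col=h[:,2*(x+20)]; print(x,[tuple(int(v) for v in col[2*(50-y)]) for y in range(40,-16,-6)])
E
```

```text
14.65 [ 0.5798 -0.2317  0.0835] [-3.1409  0.0007 -0.0637] 0.037245521723752666 [-0.5676  0.6774  1.355   0.0003  1.1101  1.0667]
30 [(19, 45, 200), (16, 119, 161), (16, 120, 189), (16, 120, 180), (16, 120, 189), (16, 120, 172), (16, 121, 160), (16, 120, 197), (16, 122, 186), (16, 122, 170)]
34 [(19, 47, 205), (16, 120, 172), (16, 120, 178), (16, 115, 164), (16, 119, 165), (16, 118, 168), (16, 120, 164), (16, 122, 182), (16, 121, 175), (16, 123, 154)]
38 [(19, 48, 207), (17, 112, 177), (20, 83, 194), (22, 74, 172), (21, 77, 159), (20, 79, 132), (20, 84, 133), (20, 88, 127), (17, 109, 157), (16, 122, 178)]
42 [(19, 49, 205), (17, 106, 166), (21, 83, 217), (24, 76, 235), (24, 75, 236), (24, 74, 239), (27, 57, 245), (25, 69, 170), (18, 96, 119), (16, 120, 189)]
46 [(19, 47, 201), (17, 108, 161), (21, 83, 206), (25, 71, 237), (23, 73, 237), (24, 72, 237), (27, 56, 245), (22, 81, 157), (17, 109, 148), (16, 119, 191)]
50 [(18, 47, 199), (17, 107, 176), (21, 83, 214), (25, 64, 240), (24, 70, 241), (24, 69, 241), (24, 71, 239), (21, 83, 138), (17, 110, 141), (16, 120, 187)]
54 [(19, 47, 195),
[... 2454 characters left out ...]
 (16, 97, 129), (18, 48, 175), (19, 46, 181), (19, 49, 193), (19, 48, 195)]
172 [(20, 48, 174), (17, 66, 128), (16, 106, 139), (16, 105, 155), (16, 104, 160), (16, 98, 127), (18, 51, 155), (19, 48, 179), (18, 47, 188), (19, 47, 199)]
180 [(18, 47, 168), (17, 68, 120), (16, 100, 146), (16, 101, 167), (15, 104, 149), (15, 105, 124), (20, 46, 112), (19, 45, 174), (19, 47, 183), (19, 48, 198)]
188 [(19, 47, 170), (19, 43, 173), (17, 73, 91), (17, 109, 89), (16, 103, 79), (18, 41, 75), (17, 44, 164), (19, 44, 168), (19, 46, 184), (19, 47, 200)]
196 [(19, 47, 172), (18, 45, 169), (19, 44, 168), (19, 45, 175), (19, 47, 173), (18, 45, 166), (20, 43, 172), (19, 43, 177), (19, 46, 182), (19, 47, 196)]
```

```bash
cat >> axis.py <<'E'
def measure(c):
    yy=np.arange(50,-50,-.5); xx=np.arange(-20,220,.5)
    h=cv2.cvtColor(profile(c,.039),cv2.COLOR_BGR2HSV).astype(int)
    def col(x): return h[:,int(2*(x+20))]
    f=np.argmax([(h[:,i,0]>=19).astype(int)[40:110].sum()>40 for i in range(70,170)])
    X,Y=[],[]
    rod=[]; 
    foot0=None
    for x in np.arange(20,75,.5):
        q=col(x)[20:110]; nb=((q[:,0]>=20)&(q[:,1]>50)&(q[:,2]>140)).sum()
        if nb>20 and foot0 is None: foot0=x
        if nb>20: foot1=x
    for x in np.arange(foot1+8,foot1+34,2):
        q=col(x); m=(q[:,1]<60)&(q[:,2]>100)&(yy<30)&(yy>-10)
        if m.sum()>8: rod.append((x,yy[m].mean(),m.sum()/2))
    hd=[]
    for x in np.arange(141,foot1+120,2):
        q=col(x); m=(q[:,1]>75)&(yy<38)&(yy>-15)
        if m.sum()>30: hd.append((x,yy[m].mean(),m.sum()/2))
    rod,hd=np.array(rod),np.array(hd)
    print("foot x",foot0,foot1,"rod",rod[0],rod[-1],"handle",hd[0],hd[-1])
    if len(rod)>3: print("rod slope deg",np.degrees(np.polyfit(rod[:,0],rod[:,1],1)[0]))
    if len(hd)>3: print("handle slope",np.degrees(np.polyfit(hd[:,0],hd[:,1],1)[0]))
    print("rod-handle slope",np.degrees(np.arctan2(hd[:,1].mean()-rod[:,1].mean(),hd[:,0].mean()-rod[:,0].mean())))
    h2=cv2.cvtColor(profile(c,.022),cv2.COLOR_BGR2HSV).astype(int)
    e=[]
    for x in range(10,130,4):
        m=(h2[:,2*(x+20),1]>85); e.append((x,yy[m].max(),yy[m].min()))
    e=np.array(e); print("board edges slope",np.degrees(np.polyfit(e[:,0],e[:,1],1)[0]),np.degrees(np.polyfit(e[:,0],e[:,2],1)[0]),"by",np.median(e[:,1]),np.median(e[:,2]))
    en=[(y,xx[(h2[int(2*(50-y)),:,1]>85)].max()) for y in range(-36,2,4)]; en=np.array(en); print("board end",np.median(en[:,1]),"slope",np.degrees(np.polyfit(en[:,0],en[:,1],1)[0]))
    h3=cv2.cvtColor(profile(c,.062),cv2.COLOR_BGR2HSV).astype(int); st=[]
    for y in range(-34,38,4):
        q=h3[int(2*(50-y)),:80]; m=(q[:,1]<35); st.append((y,xx[:80][m].max() if m.any() else np.nan))
    st=np.array(st); st=st[~np.isnan(st[:,1])]; print("stop face",np.median(st[:,1]),"slope",np.degrees(np.polyfit(st[:,0],st[:,1],1)[0]))
E
python3 - <<'E'
from axis import *
measure(np.load("pics/top10.npy",allow_pickle=True).item())
E
```

```text
foot x 37.5 59.0 rod [67.  13.5 10.5] [91.  14.5  9.5] handle [141.   17.5  23.5] [177.    19.75  28.  ]
rod slope deg 2.4791443058545237
handle slope 4.221794279911328
rod-handle slope 3.4174506643675127
board edges slope 0.14339878076133136 0.47799593587110323 by 41.0 -42.5
board end 139.5 slope 0.26043536142301527
stop face 3.0 slope 0.0
```

```bash
cat >> p.py <<'E'
BX=np.array([np.cos(np.radians(-97.6)),np.sin(np.radians(-97.6)),0]); BY=np.array([-BX[1],BX[0],0]); OB=np.array([.591,.1068,0])
def bt(pts,yw=np.radians(-7.6),w=0):
    s,p0,R0=state(); print(s["t"],p0,s["wrist_force"],"bx,by",(p0-OB)@BX*1e3,(p0-OB)@BY*1e3)
    for x,y,z in pts: print(row(p0,R0,OB+(x*BX+y*BY+z*ez)*1e-3,R.from_euler("xyz",[np.pi,0,yw]),w))
E
python3 -c "
from p import *
bt([(178,50,100),(178,50,25),(178,43,25),(178,40,25),(178,37,25)])"
```

```text
14.75 [ 0.5797 -0.233   0.0834] [-0.0535  0.1397 -0.9276] bx,by 338.29311861142537 33.73506353526377
[0.09, -0.53, -0.052, -0.002, 0.0, 0.021, -1.0]
[0.09, -0.528, 0.198, -0.002, 0.0, 0.021, -1.0]
[0.067, -0.53, 0.198, -0.002, 0.0, 0.021, -1.0]
[0.057, -0.531, 0.198, -0.002, 0.0, 0.021, -1.0]
[0.047, -0.531, 0.198, -0.002, 0.0, 0.021, -1.0]
```

>>> {"op": "apply_moves", "data": {
  "deltas": [0.09,-0.53,-0.052,0,0,0.021,-1,0.09,-0.53,-0.052,0,0,0.021,-1,0.09,-0.53,-0.052,0,0,0.021,-1,0.09,-0.53,-0.052,0,0,0.021,-1,0.09,-0.53,-0.052,0,0,0.021,-1,0.09,-0.53,-0.052,0,0,0.021,-1,0.09,-0.528,0.07,0,0,0.021,-1,0.09,-0.528,0.198,0,0,0.021,-1,0.09,-0.528,0.198,0,0,0.021,-1,0.09,-0.528,0.198,0,0,0.021,-1]
}}

```text
t: 15.58
ee_pos: [0.6161, -0.0781, 0.0233]
tcp_rot: [-3.137, 0.004, -0.134]
wrist_force: [-0.0, -0.2, 0.6]
width: 0.0001
grasp_force: 0.0
```

```bash
python3 -c "
from p import *
bt([(178,y,25) for y in (46,43,40,38.5,37)])"
```

```text
15.5833 [ 0.6161 -0.0781  0.0233] [-0.0372 -0.1653  0.6287] bx,by 179.96625016217834 49.29844095547105
[-0.011, -0.007, -0.005, -0.001, 0.001, -0.0, -1.0]
[-0.021, -0.007, -0.005, -0.001, 0.001, -0.0, -1.0]
[-0.031, -0.007, -0.005, -0.001, 0.001, -0.0, -1.0]
[-0.036, -0.007, -0.005, -0.001, 0.001, -0.0, -1.0]
[-0.041, -0.007, -0.005, -0.001, 0.001, -0.0, -1.0]
```

>>> {"op": "apply_moves", "data": {
  "deltas": [-0.011,-0.004,-0.003,0,0,0,-1,-0.017,-0.004,-0.003,0,0,0,-1,-0.022,-0.004,-0.003,0,0,0,-1,-0.026,-0.004,-0.003,0,0,0,-1,-0.03,-0.004,-0.003,0,0,0,-1,-0.034,-0.004,-0.003,0,0,0,-1,-0.038,-0.004,-0.003,0,0,0,-1,-0.041,-0.004,-0.003,0,0,0,-1,-0.043,-0.004,-0.003,0,0,0,-1,-0.043,-0.004,-0.003,0,0,0,-1]
}}

```text
t: 16.42
ee_pos: [0.6043, -0.0736, 0.0252]
tcp_rot: [-3.138, 0.001, -0.132]
wrist_force: [0.6, -0.8, 1.3]
width: 0.0005
grasp_force: 0.4
```

```bash
python3 -c "
from axis import *
bt([(178,50,25),(178,50,110),(250,30,110)])
try: measure(segs('11'))
except Exception as e: print(e)"
```

```text
16.4167 [ 0.6043 -0.0736  0.0252] [ 0.5832 -0.8012  1.2641] bx,by 177.10397673586607 37.02625830646635
[0.043, 0.003, 0.001, -0.001, 0.0, 0.0, -1.0]
[0.043, 0.002, -0.283, -0.001, 0.0, 0.0, -1.0]
[-0.024, 0.242, -0.283, -0.001, 0.0, 0.0, -1.0]
16.4167 [ 0.6043 -0.0736  0.0252] [-3.1384  0.0007 -0.1318] 0.0005261795799335082 [-0.3147  0.7262  1.4438  0.0036  0.9729  1.3858]
index 0 is out of bounds for axis 0 with size 0
```

>>> {"op": "apply_moves", "data": {
  "deltas": [0.043,0.003,0,0,0,0,-1,0.043,0.003,-0.1,0,0,0,-1,0.043,0.003,-0.25,0,0,0,-1,0.02,0.1,-0.283,0,0,0,-1,0,0.22,-0.283,0,0,0,-1,-0.03,0.35,-0.283,0,0,0,-1,-0.05,0.49,-0.283,0,0,0,-1,-0.05,0.49,-0.283,0,0,0,-1,-0.05,0.49,-0.283,0,0,0,-1]
}}

```text
t: 17.27
ee_pos: [0.5695, -0.2193, 0.1094]
tcp_rot: [-3.138, 0.001, -0.135]
wrist_force: [-0.5, -0.3, -0.0]
width: 0.0005
grasp_force: 0.0
```

```bash
python3 -c "
from axis import *
measure(segs('12'))
bt([(220,15,100)])"
```

```text
17.2667 [ 0.5695 -0.2193  0.1094] [-3.138   0.0013 -0.1352] 0.0004921936675914683 [-0.5604  0.6191  1.3827  0.003   1.1425  1.1443]
foot x 37.5 58.0 rod [66.  13.5 10.5] [90.  13.  10.5] handle [141.    11.25  24.  ] [177.    10.75  27.  ]
rod slope deg -1.4560053859780488
handle slope -0.9800593864079816
rod-handle slope -1.5110130088816303
board edges slope 2.0426359659558373 0.4939291337334668 by 41.0 -42.5
board end 139.5 slope 0.26043536142301527
stop face 3.0 slope 0.0
17.3667 [ 0.5703 -0.2168  0.1094] [ 0.3277 -0.1885 -0.4732] bx,by 323.5454180530485 22.246207284318526
[-0.024, -0.345, 0.033, -0.001, 0.0, 0.0, -1.0]
```

>>> {"op": "apply_moves", "data": {
  "deltas": [-0.041,-0.338,0.033,0,0,0,-1,-0.041,-0.338,0.033,0,0,0,-1,-0.041,-0.338,0.033,0,0,0,-1,-0.041,-0.338,0.033,0,0,0,-1,-0.041,-0.338,0.15,0,0,0,-1,-0.041,-0.338,0.29,0,0,0,-1,-0.041,-0.338,0.29,0,0,0,-1,-0.041,-0.338,0.29,0,0,0,-1]
}}

```text
t: 18.03
ee_pos: [0.5707, -0.1148, 0.0222]
tcp_rot: [-3.138, 0.004, -0.131]
wrist_force: [-0.4, 0.1, 0.9]
width: 0.0011
grasp_force: 0.0
```

```bash
python3 -c "
from p import *
bt([(x,10,23) for x in (212,205,185,178)])"
```

```text
18.0333 [ 0.5707 -0.1148  0.0222] [-0.4079  0.1453  0.92  ] bx,by 222.29629914290402 9.210305435147612
[0.003, -0.034, -0.003, -0.001, 0.001, 0.0, -1.0]
[0.003, -0.058, -0.002, -0.001, 0.001, 0.0, -1.0]
[0.003, -0.124, -0.002, -0.001, 0.001, 0.0, -1.0]
[0.003, -0.148, -0.002, -0.001, 0.001, 0.0, -1.0]
```

>>> {"op": "apply_moves", "data": {
  "deltas": [0.003,-0.02,-0.002,0,0,0,-1,0.003,-0.034,-0.002,0,0,0,-1,0.003,-0.045,-0.002,0,0,0,-1,0.003,-0.055,-0.002,0,0,0,-1,0.003,-0.065,-0.002,0,0,0,-1,0.003,-0.075,-0.002,0,0,0,-1,0.003,-0.085,-0.002,0,0,0,-1,0.003,-0.095,-0.002,0,0,0,-1,0.003,-0.105,-0.002,0,0,0,-1,0.003,-0.115,-0.002,0,0,0,-1,0.003,-0.125,-0.002,0,0,0,-1,0.003,-0.135,-0.002,0,0,0,-1]
}}

```text
t: 19.03
ee_pos: [0.578, -0.0756, 0.0242]
tcp_rot: [-3.139, -0.001, -0.132]
wrist_force: [-0.5, -7.1, 6.7]
width: 0.0004
grasp_force: 3.8
```

```bash
python3 -c "
from p import *
bt([(x,10,23) for x in (178,175,172,170)])
from foot import *
from workcell import vision
c=vision.read_camera('scene'); cv2.imwrite('pics/scene13.png',c['img']); brass(c,'scene'); print(bot.read_state()['wrist_force'])"
```

```text
19.0333 [ 0.578  -0.0756  0.0242] [-0.4766 -7.1328  6.7014] bx,by 182.5382760161831 11.190389580035156
[-0.004, -0.015, 0.004, -0.001, -0.0, 0.0, -1.0]
[-0.004, -0.025, 0.004, -0.001, -0.0, 0.0, -1.0]
[-0.004, -0.035, 0.004, -0.001, -0.0, 0.0, -1.0]
[-0.004, -0.042, 0.004, -0.001, -0.0, 0.0, -1.0]
scene brass [240 194  33  22 325] rect ((256.3987121582031, 203.10411071777344), (31.923009872436523, 16.243053436279297), 17.650123596191406)
    [238.7261 206.0037] [-20.4  49.8  56. ]
    [243.651  190.5253] [20.7 78.9 56. ]
    [274.0713 200.2045] [54.7  6.3 56. ]
    [269.1464 215.6829] [ 13.4 -20.4  56. ]
[0.3639 0.6039 0.0989]
```

Run:
```python
from axis import *
c=segs("14"); h=cv2.cvtColor(profile(c,.056),cv2.COLOR_BGR2HSV).astype(int)
for y in (22,18,14,10,6,2): print(y,[tuple(int(v) for v in h[2*(50-y),2*(x+20)]) for x in range(-4,52,4)])
s=np.load("pics/scene14.npy",allow_pickle=True).item(); h=cv2.cvtColor(s["img"],cv2.COLOR_BGR2HSV)
for v in range(186,216,3): print(v,[tuple(int(a) for a in h[v,u]) for u in range(250,290,3)])
print(bot.read_state()["wrist_force"])
```

```text
19.0833 [ 0.5779 -0.0749  0.0241] [-3.1388 -0.0003 -0.1317] 0.0007139468099796808 [-0.3311  0.682   1.5335  0.0035  0.9264  1.3693]
22 [(140, 5, 144), (135, 9, 178), (14, 81, 94), (17, 123, 83), (17, 109, 105), (21, 78, 180), (23, 80, 229), (23, 80, 222), (23, 76, 230), (22, 81, 223), (19, 95, 113), (15, 123, 77), (16, 120, 100), (16, 121, 194)]
18 [(120, 5, 108), (143, 6, 177), (15, 86, 95), (16, 120, 83), (17, 98, 86), (23, 74, 189), (23, 73, 241), (26, 63, 242), (26, 60, 241), (23, 76, 232), (19, 95, 115), (16, 124, 78), (16, 122, 117), (16, 122, 202)]
14 [(135, 6, 178), (140, 4, 177), (14, 82, 93), (16, 123, 89), (17, 107, 95), (22, 73, 192), (23, 73, 238), (24, 71, 241), (24, 70, 242), (23, 77, 237), (20, 77, 120), (16, 37, 116), (16, 72, 164), (16, 73, 154)]
10 [(135, 8, 190), (140, 9, 179), (13, 78, 95), (16, 125, 86), (16, 111, 117), (22, 75, 198), (24, 77, 233), (23, 74, 239), (24, 69, 241), (24, 72, 241), (20, 56, 128), (19, 17, 209), (19, 17, 214), (19, 17, 210)]
6 [(135, 8, 189), (135, 9, 179), (15, 79, 100), (16, 122, 92), (17, 109, 94), (22, 75, 194), (24, 72, 240), (25
[... 1822 characters left out ...]
, 115, 222)]
207 [(3, 18, 143), (172, 13, 219), (17, 52, 197), (23, 74, 230), (24, 60, 251), (25, 49, 253), (24, 60, 250), (17, 75, 177), (15, 107, 172), (16, 110, 231), (15, 114, 222), (14, 111, 196), (15, 115, 218), (16, 112, 230)]
210 [(0, 14, 141), (6, 18, 143), (172, 14, 198), (15, 45, 210), (19, 85, 219), (27, 39, 255), (20, 83, 228), (16, 106, 211), (16, 111, 229), (15, 115, 215), (16, 112, 232), (15, 115, 217), (15, 114, 219), (15, 112, 220)]
213 [(3, 16, 142), (0, 16, 143), (3, 16, 142), (171, 13, 199), (13, 33, 208), (18, 81, 194), (19, 81, 174), (15, 103, 181), (16, 110, 234), (16, 110, 229), (15, 114, 217), (15, 111, 220), (15, 111, 193), (15, 114, 212)]
[-0.6971  0.0523 -0.3075]
```

>>> {"op": "apply_moves", "data": {
  "deltas": [0,-0.005,0,0,0,0,-1,0,-0.01,0,0,0,0,-1,0,-0.015,0,0,0,0,-1,0,-0.019,0,0,0,0,-1,0,-0.023,0,0,0,0,-1,0,-0.027,0,0,0,0,-1,0,-0.03,0,0,0,0,-1,0,-0.033,0,0,0,0,-1]
}}

```text
t: 19.85
ee_pos: [0.5789, -0.0654, 0.0238]
tcp_rot: [-3.139, 0.0, -0.132]
wrist_force: [-0.6, -2.7, 0.4]
width: 0.0008
grasp_force: 1.2
```

```bash
cat > gap.py <<'E'
from axis import *
def gap(tag):
    c=segs(tag); print(bot.read_state()["wrist_force"]); h=cv2.cvtColor(profile(c,.056),cv2.COLOR_BGR2HSV).astype(int); xx=np.arange(-20,220,.5); r=[]
    for y in np.arange(26,-5,-1.):
        q=h[int(2*(50-y)),:140]; m=(q[:,0]>=20)&(q[:,0]<=32)&(q[:,1]>50)&(q[:,2]>150)
        if m.sum()>15: r.append((y,xx[:140][m].min(),xx[:140][m].max()))
    r=np.array(r); print("foot by",r[:,0].max(),r[:,0].min(),"left",np.median(r[:,1]),"right",np.median(r[:,2]),"slope",np.degrees(np.polyfit(r[2:-2,0],r[2:-2,1],1)[0]),np.degrees(np.polyfit(r[2:-2,0],r[2:-2,2],1)[0]))
    s,p0,R0=state(); print("bx,by",(p0-OB)@BX*1e3,(p0-OB)@BY*1e3)
E
python3 -c "
from gap import *
gap('15')"
```

```text
19.85 [ 0.5789 -0.0654  0.0238] [-3.1385  0.0004 -0.1319] 0.0008269268738274774 [-0.3148  0.6825  1.5336  0.0037  0.9265  1.3857]
[ 0.9396 -1.0436  1.5857]
foot by 26.0 -4.0 left 5.0 right 23.5 slope 36.85049066973886 -0.419749300462151
bx,by 172.23088027870926 10.78745454542465
```

>>> {"op": "apply_moves", "data": {
  "deltas": [0,-0.003,0,0,0,0,-1,0,-0.005,0,0,0,0,-1,0,-0.007,0,0,0,0,-1,0,-0.009,0,0,0,0,-1,0,-0.009,0,0,0,0,-1]
}}

```text
t: 20.37
ee_pos: [0.5793, -0.0641, 0.0239]
tcp_rot: [-3.141, 0.0, -0.132]
wrist_force: [-0.9, -9.4, 0.8]
width: 0.0006
grasp_force: 4.8
```

```bash
python3 -c "
from gap import *
gap('16')"
```

```text
20.3667 [ 0.5793 -0.0641  0.0239] [-3.1405  0.     -0.1318] 0.0006264100131997589 [-0.3115  0.6825  1.5331  0.0013  0.9262  1.3903]
[-1.2424 -9.428   0.4971]
foot by 26.0 -4.0 left 3.5 right 23.0 slope -0.3847701920903003 -0.7870299383665383
bx,by 170.93360698633194 10.980626009726002
```

>>> {"op": "apply_moves", "data": {
  "deltas": [0,-0.003,0,0,0,0,-1,0,-0.006,0,0,0,0,-1,0,-0.009,0,0,0,0,-1,0,-0.009,0,0,0,0,-1,0,-0.009,0,0,0,0,-1]
}}

```text
t: 20.88
ee_pos: [0.5799, -0.0638, 0.0242]
tcp_rot: [3.139, -0.001, -0.132]
wrist_force: [-2.5, -22.4, 0.5]
width: 0.0006
grasp_force: 11.3
```

```bash
python3 -c "
from gap import *
gap('17')"
```

```text
20.8833 [ 0.5799 -0.0638  0.0242] [ 3.1393 -0.0013 -0.132 ] 0.0006439082538945186 [-0.3094  0.6826  1.5321 -0.0026  0.9253  1.3949]
[ -2.8939 -22.4204   0.5692]
foot by 26.0 -4.0 left 3.5 right 22.5 slope 21.512151648684764 -0.22736420441700902
bx,by 170.58389144808862 11.564173976797948
```

The 22 N reading with no further motion means the foot is butted. I back off and check.

>>> {"op": "apply_moves", "data": {
  "deltas": [0,0.009,0,0,0,0,-1,0,0.03,0,0,0,0,-1,0,0.08,0,0,0,0,-1,0,0.15,0,0,0,0,-1,0,0.25,-0.1,0,0,0,-1,0,0.38,-0.25,0,0,0,-1,0,0.5,-0.3,0,0,0,-1,0,0.55,-0.3,0,0,0,-1,0,0.55,-0.3,0,0,0,-1]
}}

```text
t: 21.73
ee_pos: [0.5579, -0.2287, 0.1155]
tcp_rot: [-3.141, -0.004, -0.136]
wrist_force: [0.2, 0.7, -0.4]
width: 0.0004
grasp_force: 0.0
```

Run:
```python
from gap import *
gap("18"); c=np.load("pics/top18.npy",allow_pickle=True).item()
h=cv2.cvtColor(profile(c,.039),cv2.COLOR_BGR2HSV).astype(int); yy=np.arange(50,-50,-.5)
pts=[]
for x in list(range(28,58,3)):
    q=h[:,2*(x+20)]; m=(q[:,1]<60)&(q[:,2]>100)&(yy<30)&(yy>-8); pts.append((x,yy[m].mean()))
for x in range(140,150,2):
    q=h[:,2*(x+20)]; m=(q[:,1]>75)&(yy<38)&(yy>-15); pts.append((x,yy[m].mean(),m.sum()/2))
print(pts); a=np.array([p[:2] for p in pts]); print("axis slope",np.degrees(np.polyfit(a[:,0],a[:,1],1)[0]))
q=h[:,2*(np.arange(130,170,2)+20)][2*40]; print(q.tolist())
```

```text
21.7333 [ 0.5579 -0.2287  0.1155] [-3.1407 -0.0036 -0.136 ] 0.00037334152667537347 [-0.5842  0.5948  1.4069  0.0026  1.1371  1.1215]
[ 0.2368  0.511  -0.7486]
foot by 26.0 -4.0 left 3.5 right 22.5 slope 27.038850771436298 -1.0318836969694418
bx,by 332.51218706375556 10.62419417226602
[(28, np.float64(12.25)), (31, np.float64(12.0)), (34, np.float64(12.25)), (37, np.float64(12.0)), (40, np.float64(12.25)), (43, np.float64(12.25)), (46, np.float64(12.0)), (49, np.float64(12.0)), (52, np.float64(12.25)), (55, np.float64(12.25)), (140, np.float64(11.5), np.float64(28.5)), (142, np.float64(11.75), np.float64(28.0)), (144, np.float64(11.5), np.float64(27.5)), (146, np.float64(11.75), np.float64(27.0)), (148, np.float64(11.5), np.float64(26.5))]
axis slope -0.29952127545476104
[[16, 101, 166], [16, 102, 163], [16, 102, 168], [15, 104, 167], [15, 106, 168], [16, 106, 161], [15, 103, 163], [16, 104, 160], [16, 102, 163], [16, 102, 165], [16, 105, 161], [16, 104, 140], [15, 103, 87], [17, 72, 74], [20, 47, 82], [18, 41, 80], [19, 44, 139], [19, 46, 179], [19, 46, 177], [19, 47, 175]]
```

```bash
python3 -c "
from workcell import bot
print(bot.finish_job())"
```

```text
the job is handed in; nothing more can be done
None
```

I tipped the tamper over away from the stop under finger support all the way down, nudged it straight, then pushed it by the handle end until the foot butted against the stop (22 N, no further motion). It ended within about 0.6° of square, and the job was handed in at about 22 s with the arm clear.

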